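Weigh two CO2 cylinders and fit the full one

TASK

One of the two CO2 cylinders on the tray is full and the other is spent, and only their weight tells them apart: stand one upright on each pan of the balance, let go and let it come to rest to see which is heavier. Then lift the heavier one off and press it straight down into the cylinder well of the soda maker, steadily and by feel without forcing it, until it goes past the spring catches and is fully home; the lighter one stays standing on its pan and never goes into the well. Set the cylinders down gently without pushing the pans hard, and leave the barware around them undisturbed.

Things in the scene. Friction and masses are not known exactly. Their poses are not given: they have to be found in the camera images.
- cylinder_1: One of two outwardly identical upright aluminium CO2 cylinders, 44 mm diameter, 134 mm tall; straight-sided from 23 to 104 mm above the base, then shoulder and an 18 mm wide brass valve; a groove 3.5 mm deep runs round it 9 to 22 mm up; flat base with 1.5 mm bevel. Full about 300 g, spent about 215 g. Starts base down on the tray, the two at least 100 mm apart across y. Origin: centre of the base; z up.
- cylinder_2: The other cylinder, same look, size and frame as cylinder_1; nothing but weight tells which of the two is the full one.
- tray: Fixed round steel tray 230 mm across with a floor 6 mm and a rim 12 mm above the work surface; both cylinders start on it. It may be on the robot's left or right. Origin: centre of its underside.
- balance: Fixed equal-arm kitchen balance, 300 mm long (y) by 105 mm (x), base 48 mm high, with two round copper-coloured pans above the ends of its beam that stay level as they go up and down. Origin: centre of its underside; y along the beam towards pan_left.
- beam (a joint): Tilt of the balance beam in rad, 0 when level, stops at -0.1 and 0.1; positive: pan_left is up and pan_right is down. Unequal loads swing it to or near the stop on the heavier side within about a second.
- pan_left: Pan at the balance's +y end, 120 mm from the middle: flat 88 mm across inside a rim 7 mm high, 112 mm over all. Origin: centre of its flat upper face, 110 mm above the work surface when level; it moves 12 mm up or down. The empty balance gives way to the lightest push, down to its stop. More than 30 N on a pan is too much.
- pan_right: The same for the pan at the balance's -y end.
- soda_maker: Fixed white soda maker, 280 mm long (x) by 130 mm wide (y), housing 75 mm high. The cylinder well opens upward at its origin; a steel spout column 26 mm thick, its bend 172 mm high, stands 98 mm from the well axis on the +x side. May be on the robot's left or right. Over 30 N between it and a cylinder is too much. Origin: on the surface below the well opening; x towards the spout.
- well_mouth (a point): Point fixed on the housing, 85 mm up, at the well's rim height. The well is a steel sleeve, bore 46.5 mm, outside 54 mm, with a 1 mm bevel at its flat rim, upright in an eccentric ring too stiff to shift by hand. The sleeve's true axis lies 5 to 7 mm from this point, in any horizontal direction, which this point does not show.
- well_bottom (a point): Point fixed on the housing, 45 mm below well_mouth, at the height of the seat: a rubber pad in the bottom of the sleeve that gives up to 3 mm (3 N per mm). Three spring leaves in the bore start to resist when the base is about 21 mm above the seat, most (roughly 9 to 15 N) at about 15 mm, then less, and some 6 mm above it they snap into the groove and it drops onto the pad. Its own weight does not take it past them.
- rocks_glass_1: Bystander: rocks glass, 84 mm across and 92 mm tall, standing upright. Origin: centre of the base.
- rocks_glass_2: Bystander: second rocks glass, as rocks_glass_1.
- shaker: Bystander: copper-coloured shaker, 89 mm across and 230 mm tall, standing upright. Origin: centre of the base.
- mixing_jug: Bystander: glass mixing jug, 100 mm across and 150 mm tall, standing upright. Origin: centre of the base.
- jigger: Bystander: double-cone measuring cup, 48 mm across and 86 mm tall, standing upright. Origin: centre of the base.
- muddler: Bystander: bamboo muddler, a stick 34 mm thick and 218 mm long, lying down. Origin: under the centre of its thick end; it lies along its -y axis.
- strainer: Bystander: flat round bar strainer, 90 mm across with a 100 mm handle, 10 mm high, lying down. Origin: under the centre of its disc.
There are look-alikes about, which are no part of the job. What is shaped like the cylinder_2 but blue or red is not meant.

How it is judged:
By the outcome, as a careful person would: the job done as asked, in the order asked, and still so for the second after the job is handed in, with the robot touching nothing.
It also fails if it takes over 72 s, if anything falls off the work surface, if the arm or the gripper's body presses on something with over 40 N, if the wrist force passes 120 N, or if a joint passes its speed limit or range.

ROBOT

A 6-joint arm with a two-finger parallel gripper is mounted at the origin on the work surface. World frame = base frame: x ahead of the robot, y to its left, z up, the work surface at z = 0. Lengths are in m, angles in rad, forces in N, time in s.
With the tool pointing down it reaches from about 0.35 to 0.85 m from the base axis. Payload 8.1 kg.
Tool frame: the origin (TCP) lies at the very end of the fingers, on their centre line; the grasp point (between the pads) lies 19 mm behind it; z points along the fingers, y is the direction in which the jaws open and shut (so a half turn about z gives the same grasp; the last joint's range is limited). The gripper opens to 93 mm and grips with 3 to 60 N. Pads are 15 mm wide; open, the fingers measure 128 mm over their backs; the gripper's body (75 mm by 188 mm) begins 65 mm behind the grasp point.
Start: joints at [1.086, 0.13, 1.488, -0, 1.523, -0.085], TCP at [0.234, 0.553, 0.219] pointing down, gripper open.
Joint ranges: [-2.96, 2.96], [-0.89, 2.26], [0.02, 2.5], [-1.34, 4.48], [0, 2.73], [-2.66, 2.66]. Speed limits (rad/s): [2.39, 2.39, 2.79, 3.14, 3.14, 3.14].

INTERFACE

Orientations are given as a rotation vector (axis times angle).
In Python, from plant import robot gives the robot as it stands.
- The arm moves only by the tool jog_arm, never from a script. Its argument "commands" is a list of rows, each a list of 3 entries, a list of its own where there are three numbers: the shift along the world's x, y, z scaled (see below), then the turn, a rotation vector about the world's x, y, z scaled (see below), then the closure, from -1 (fully open) to 1 (shut), so that 0 is half open. In form: [[[tx, ty, tz], [ax, ay, az], hand], ...]. A call has 1 to 10 rows; each row is the pose to reach, as a shift and turn from the pose measured when the call began, turning the shorter way round; what a row does not reach only later rows make up. The controller multiplies each number of a shift by 0.6 m and each number of a turn by 2 pi rad. A row lasts 1/8 s, in which the tool goes at most 62.5 mm and 10.7 degrees, less where a joint would pass 70% of its speed; a pose out of reach is approached as far as the arm can. A call with a number of a shift or a turn outside -1 to 1 is refused whole. A call with a gripper value outside its range is refused whole. The fingers move at their own pace and stop on an object; "newtons" is the grip in N (left out, the last holds). Time passes only in rows, so rows that repeat a pose let the fingers close. It gives the time, the measured TCP pose, the force and the opening at its end, in the units of the state.
- robot.read_state(): the state, without advancing time (a new reading comes with each control period).
- robot.read_camera(name): name is "side" or "top"; returns a dict with "pixels" (420x560x3 uint8, red, green, blue), "fovy" (degrees; the focal length in pixels is half the picture's height over the tangent of half this angle, whatever the lens; pixels are square), "cx", "cy" (the principal point, pixels), "distortion" ([k1, k2, p1, p2, k3] as OpenCV has them; the pictures are not rectified), "rvec" (rotation vector, rad) and "tvec" (3), from world to camera coordinates, as OpenCV has them. Camera axes: x right, y down, z forward; pixel columns grow to the right and rows downward; lengths in m; the calibration is good to about 2 mm. A picture is of the moment at which its call begins. There is no depth.
- robot.close_job(): hands the job in, once; it reports no verdict.
Trained networks look in the newest picture that a camera, given by its name, has taken for a name from the list of things; names that differ only in an ending like _2 or _b are one class to them, and where a whole thing is asked for, a point or a joint stands for the part that bears it (a point fixed in the world has none). Each returns a list of dicts, best first, with "p" (0 to 1); they miss things now and then, are a little off and sometimes report something else, mostly with a low value. They report only what shows in the picture. A call takes as long as a camera call. They do not tell look-alikes from the thing itself.
- robot.trace(camera, name): "pixels" (420x560 bool, what is visible of it) and "uv" ([column, row] in pixels, amid what is visible of it).
The state is a dict: "t": time; "q": joint angles; "dq": joint speeds; "joint_torque": joint torques, N m; "tool_pos": TCP position; "orientation": TCP orientation; "force": force on the tool from outside, world axes, zero at the start; "wrist_torque": the same for the moment, N m; "opening": finger opening in m.
Only numpy, scipy, OpenCV 4.12 (cv2) and the standard library are available. Lean on these libraries where they do the work, as an engineer would, in place of code of your own. Each camera call takes 0.05 s, during which the arm holds its last target.

## Working session

There is one attempt and no reset: what is moved stays moved. The work goes in short steps, Python scripts to look and compute and a tool call to move; the robot and the scene stay as the last step left them, time stands still between calls to the robot, and variables do not carry over. Pictures are saved under pics/ and viewed, and the job is handed in when it is done.

Besides the shell and the picture viewer there is one more tool, called after "Call:" by a JSON object that holds its "op" and its "data". jog_arm: Moves the arm, as the interface text tells. Shifts and turns lie within -1 to 1; 1 stands for 0.6 m of shift or 2 pi rad of turn. Its arguments: {"type":"object","properties":{"commands":{"type":"array"},"newtons":{"type":"number"}},"required":["commands"]}

```bash
mkdir -p pics; ls; cat > h.py <<'E'
import numpy as np, cv2
from plant import robot
def cam(n,save=None):
    c=robot.read_camera(n)
    if save: cv2.imwrite('pics/'+save,c['pixels'][:,:,::-1])
    f=210/np.tan(np.radians(c['fovy'])/2)
    c['K']=np.array([[f,0,c['cx']],[0,f,c['cy']],[0,0,1.]])
    c['D']=np.array(c['distortion'],float)
    c['R']=cv2.Rodrigues(np.array(c['rvec'],float))[0]; c['t']=np.array(c['tvec'],float).ravel()
    return c
def ray(c,uv):
    p=cv2.undistortPoints(np.array(uv,float).reshape(-1,1,2),c['K'],c['D']).reshape(-1,2)
    d=np.c_[p,np.ones(len(p))]@c['R']
    return -c['R'].T@c['t'], d
def atz(c,uv,z):
    o,d=ray(c,uv); return o+d*((z-o[2])/d[:,2])[:,None]
def proj(c,P):
    return cv2.projectPoints(np.array(P,float).reshape(-1,1,3),c['R'],c['t'],c['K'],c['D'])[0].reshape(-1,2)
E
python3 - <<'E'
from h import *
np.set_printoptions(precision=4,suppress=True)
for n in('side','top'):
    c=cam(n,n+'0.png'); print(n,c['fovy'],c['D'],-c['R'].T@c['t'],c['R'][2])
    for o in['cylinder_1','tray','balance','pan_left','soda_maker','shaker','mixing_jug','rocks_glass_1','jigger','muddler','strainer']:
        print(o,[(round(r['p'],2),np.round(r['uv']),int(r['pixels'].sum())) for r in robot.trace(n,o)])
print(robot.read_state())
E
```

```text
pics
side 48.8714334980545 [-0.0889  0.      0.      0.      0.    ] [ 0.1494 -0.7909  0.9665] [ 0.2815  0.6481 -0.7076]
cylinder_1 [(0.96, array([175., 158.]), 506), (0.93, array([217., 128.]), 385), (0.85, array([228., 148.]), 551), (0.82, array([286., 130.]), 421), (0.59, array([155., 178.]), 555), (0.57, array([161., 144.]), 445), (0.43, array([236., 155.]), 1700)]
tray [(0.91, array([235., 159.]), 1737), (0.22, array([368., 312.]), 7400)]
balance [(0.69, array([229., 152.]), 520), (0.65, array([300., 208.]), 4069)]
pan_left [(0.61, array([314., 217.]), 1155), (0.58, array([286., 159.]), 798)]
soda_maker [(0.78, array([366., 314.]), 7406), (0.67, array([230., 150.]), 490)]
shaker [(0.9, array([323., 129.]), 1384), (0.22, array([301., 208.]), 4195)]
mixing_jug [(0.79, array([413., 236.]), 2446), (0.56, array([221., 190.]), 1049), (0.46, array([290., 281.]), 1063)]
rocks_glass_1 [(0.74, array([363., 213.]), 1149), (0.64, array([218., 188.]), 1011)]
jigger [(0.74, array([330., 169.]), 358)]
muddler [(0.61, array([234., 249.]), 690), (0.29, array([372., 313.]), 7538)]
strainer [(0.62
[... 737 characters left out ...]
lass_1 [(0.76, array([220., 267.]), 931), (0.57, array([310., 141.]), 943), (0.38, array([411., 195.]), 5155)]
jigger []
muddler [(0.92, array([292., 273.]), 846), (0.26, array([238., 143.]), 371)]
strainer [(0.85, array([345., 240.]), 1050)]
{'t': 1.2, 'q': array([ 1.0856,  0.1304,  1.4882,  0.    ,  1.523 , -0.0854]), 'dq': array([-0.0008, -0.    ,  0.0008,  0.0008, -0.0013,  0.0001]), 'joint_torque': array([ -0.0008, -55.9752, -49.2053,   0.0769,   0.0223,  -0.0001]), 'tool_pos': array([0.2335, 0.5527, 0.2186]), 'orientation': array([-0.6238, -3.079 , -0.0001]), 'force': array([ 0.1681, -0.1564,  0.5148]), 'wrist_torque': array([ 0.0022,  0.0146, -0.0273]), 'opening': 0.09336465463478533}
```

View pics/side0.png

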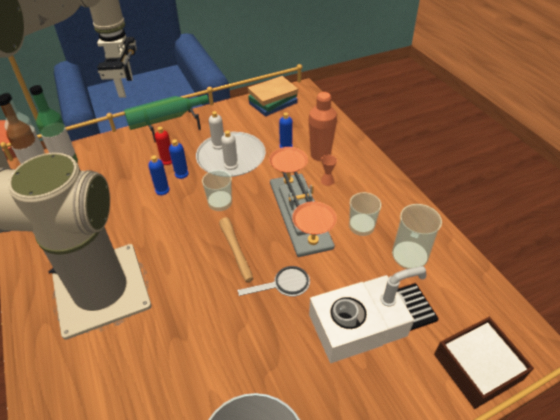

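View pics/top0.png

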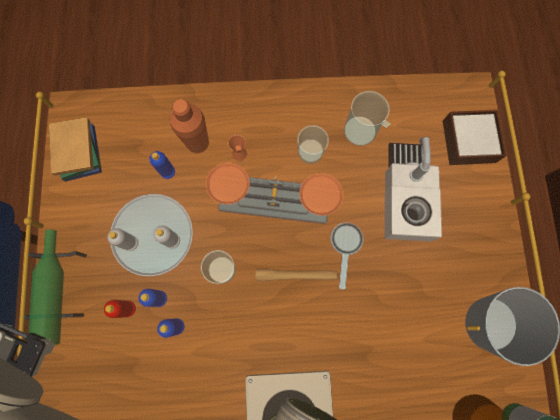

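```bash
cat >> h.py <<'E'
def circ(x,y,z,r,n=60):
    a=np.linspace(0,2*np.pi,n,endpoint=False); return np.c_[x+r*np.cos(a),y+r*np.sin(a),0*a+z]
from scipy.optimize import minimize
def hullmask(c,rings):
    S=8
    p=np.vstack([proj(c,r) for r in rings]); h=cv2.convexHull((p*16).astype(np.int32))
    m=np.zeros((420,560),np.uint8); cv2.fillConvexPoly(m,h,1,cv2.LINE_8,4); return m>0
def cylrings(x,y,z): return [circ(x,y,z+a,b) for a,b in[(0,.0205),(.0015,.022),(.104,.022),(.118,.012),(.134,.009)]]
def fitmask(c,mask,f,x0):
    def cost(p):
        m=hullmask(c,f(p)); return 1-(m&mask).sum()/max(1,(m|mask).sum())
    x0=np.array(x0,float)
    r=minimize(cost,x0,method='Nelder-Mead',options=dict(initial_simplex=np.vstack([x0,x0+np.diag([.006]*len(x0))]),xatol=1e-4,fatol=1e-4))
    return r.x,r.fun
E
python3 - <<'E'
from h import *
np.set_printoptions(precision=4,suppress=True)
for n,(k1,k2) in dict(top=((124,239),(168,235)),side=((217,128),(228,148))).items():
    c=cam(n)
    tr=robot.trace(n,'cylinder_1')
    for k in(k1,k2):
        r=min(tr,key=lambda r:np.hypot(*(np.array(r['uv'])-k)))
        g=atz(c,[r['uv']],.07)[0,:2]
        print(n,r['uv'],g,fitmask(c,r['pixels'],lambda p:cylrings(p[0],p[1],.006),g))
    im=c['pixels']
    for nm,(u,v) in (dict(pans=(274,189),soda=(415,195),tray=(150,235)) if n=='top' else dict(pans=(302,188),soda=(360,310),tray=(231,152))).items():
        w=70 
        cr=im[v-52:v+53,u-70:u+70] ; cv2.imwrite(f'pics/{n}_{nm}.png',cv2.resize(cr[:,:,::-1],None,fx=5,fy=5,interpolation=cv2.INTER_CUBIC))
    for r in robot.trace(n,'pan_left'):
        g=atz(c,[r['uv']],.11)[0,:2]
        print('pan',r['uv'],g,fitmask(c,r['pixels'],lambda p:[circ(p[0],p[1],.117,.056)],g))
    for o in['balance','soda_maker','shaker','mixing_jug','rocks_glass_1','jigger','muddler','strainer']:
        print(o,[(round(r['p'],2),atz(c,[r['uv']],.04)[0,:2]) for r in robot.trace(n,o)])
E
```

```text
top [121.6, 238.4] [0.4683 0.4117] (array([0.4684, 0.4121]), np.float64(0.05046728971962622))
top [167.8, 234.1] [0.4736 0.2908] (array([0.4692, 0.2972]), np.float64(0.08991228070175439))
pan [228.8, 184.1] [0.588  0.1246] (array([0.5907, 0.1271]), np.float64(0.07830126078301258))
balance [(0.78, array([0.5775, 0.0021])), (0.35, array([0.4753, 0.4137]))]
soda_maker [(0.82, array([ 0.5573, -0.3694]))]
shaker [(0.44, array([0.4914, 0.3492]))]
mixing_jug [(0.57, array([ 0.7909, -0.2624])), (0.47, array([ 0.5571, -0.3675])), (0.3, array([0.786 , 0.2347]))]
rocks_glass_1 [(0.81, array([0.3866, 0.167 ])), (0.76, array([ 0.7253, -0.1029]))]
jigger [(0.91, array([0.7202, 0.104 ])), (0.2, array([ 0.5695, -0.1196]))]
muddler [(0.85, array([ 0.3595, -0.0239]))]
strainer [(0.91, array([ 0.4429, -0.1713])), (0.5, array([0.727 , 0.1035]))]
side [216.5, 129.6] [0.4674 0.4135] (array([0.4654, 0.4115]), np.float64(0.11764705882352944))
side [228.2, 149.7] [0.4653 0.298 ] (array([0.4688, 0.2956]), np.float64(0.12432432432432428))
pan [284.8, 158.7] [0.5839 0.1383] (array([0.5898, 0.1248]), np.float64(0.10274790919952215))
balance [(0.9, array([0.5573, 0.0043])), (0.38, array([0.3863, 0.1634])), (0.2, array([0.6228, 0.2083]))]
soda_maker [(0.9, array([ 0.5552, -0.3618])), (0.66, array([0.4734, 0.4695]))]
shaker [(0.77, array([0.8133, 0.3253]))]
mixing_jug [(0.74, array([ 0.7915, -0.2221]))]
rocks_glass_1 [(0.56, array([0.3897, 0.1791])), (0.2, array([0.4889, 0.2846]))]
jigger [(0.8, array([0.7131, 0.1212]))]
muddler []
strainer [(0.78, array([ 0.4316, -0.208 ])), (0.54, array([ 0.582 , -0.0405])), (0.33, array([ 0.7145, -0.0814]))]
```

View pics/top_soda.png

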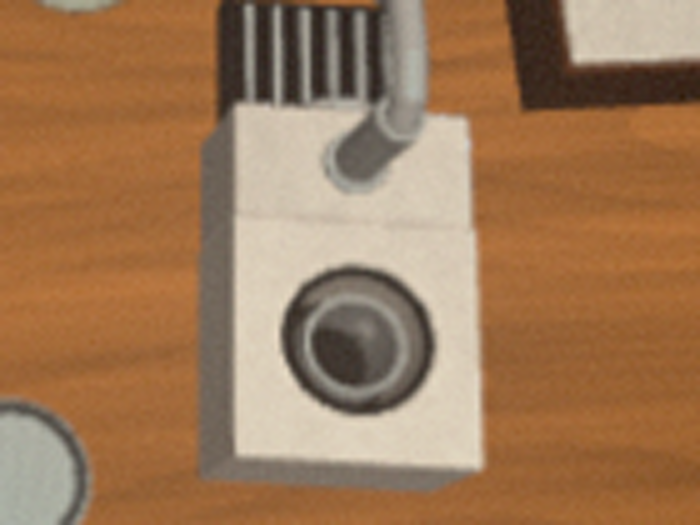

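View pics/side_soda.png

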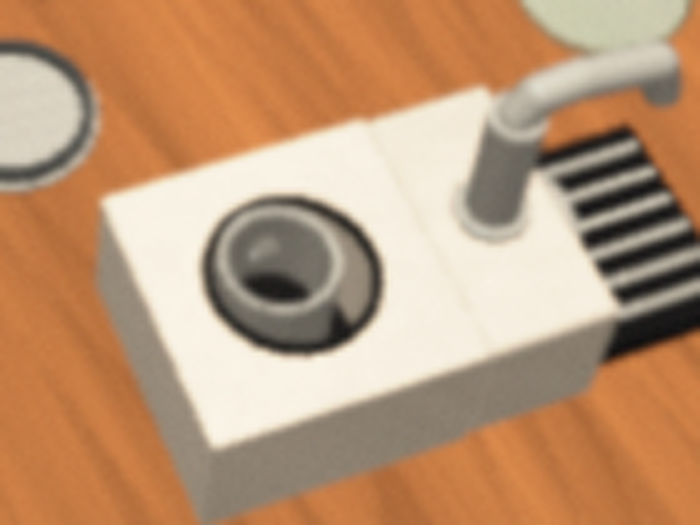

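View pics/top_pans.png

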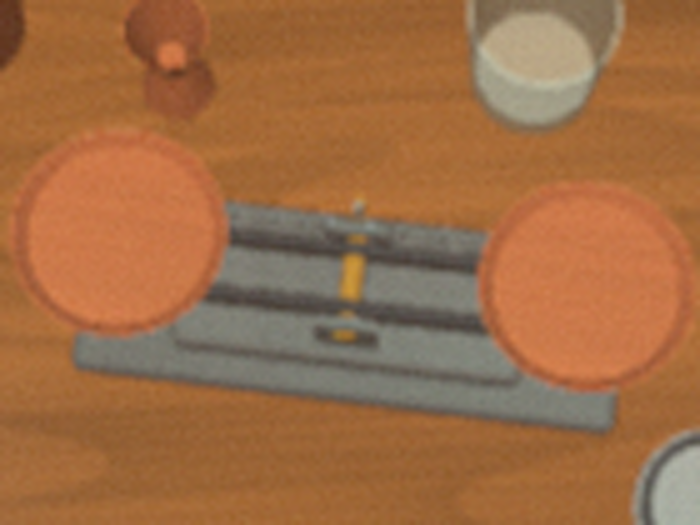

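View pics/top_tray.png

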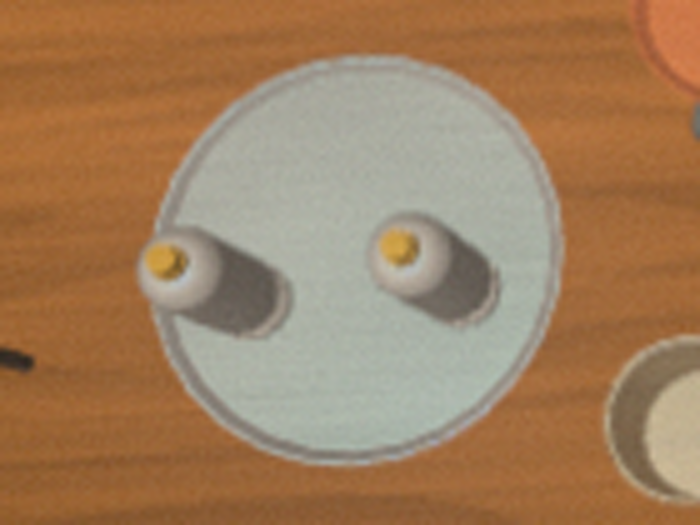

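```bash
cat > m.py <<'E'
from h import *
np.set_printoptions(precision=4,suppress=True)
def ring_score(c,x,y,z,ro,ri,im):
    # brightness on ring between ro, ri minus inside/outside
    def s(r):
        p=proj(c,circ(x,y,z,r,120)).astype(np.float32)
        return cv2.remap(im,p[:,0].reshape(1,-1).copy(),p[:,1].reshape(1,-1).copy(),cv2.INTER_CUBIC).mean()
    return s((ro+ri)/2)-.5*s(ri-.003)-.5*s(ro+.003)
for n,uv in dict(top=(416.,212.6),side=(345.4,309.2)).items():
    c=cam(n); im=c['pixels'].astype(np.float32).mean(2)
    g=atz(c,[uv],.085)[0,:2]
    r=minimize(lambda p:-ring_score(c,p[0],p[1],.085,.027,.02325,im),g,method='Nelder-Mead',options=dict(initial_simplex=[g,g+[.004,0],g+[0,.004]],xatol=1e-5))
    print(n,'sleeve guess',g,'fit',r.x,-r.fun)
    big=cv2.resize(c['pixels'][:,:,::-1],None,fx=6,fy=6,interpolation=cv2.INTER_CUBIC)
    def draw(P,col): cv2.polylines(big,[((proj(c,P)+.5)*6*8).astype(np.int32)],True,col,1,cv2.LINE_AA,3)
    draw(circ(*r.x,.085,.027),(0,0,255)); draw(circ(*r.x,.085,.02325),(0,255,0))
    u,v=(np.array(uv)*6).astype(int); cv2.imwrite(f'pics/ov_{n}.png',big[v-180:v+180,u-180:u+180])
    # pans: orange mask
    hsv=cv2.cvtColor(c['pixels'],cv2.COLOR_RGB2HSV)
    for nm,k in dict(L=[.59,.126],R=[.575,-.115]).items():
        def sc(p):
            def s(r): 
                q=proj(c,circ(p[0],p[1],.117,r,120)).astype(np.float32)
                f=c['pixels'].astype(np.float32)
                w=cv2.remap(f,q[:,0].reshape(1,-1).copy(),q[:,1].reshape(1,-1).copy(),cv2.INTER_LINEAR)[0]
                return w
            a=s(.0535)-s(.0585); return -np.minimum(np.abs(a).sum(1),60).mean()
        k=np.array(k); b=min(((sc(k+[i*.003,j*.003]),i,j) for i in range(-6,7) for j in range(-6,7)))
        k=k+[b[1]*.003,b[2]*.003]
        rr=minimize(sc,k,method='Nelder-Mead',options=dict(initial_simplex=[k,k+[.003,0],k+[0,.003]]))
        print(n,'pan',nm,rr.x,-rr.fun)
        draw(circ(*rr.x,.117,.056),(255,0,0))
    u,v=((274,189) if n=='top' else (302,188)); cv2.imwrite(f'pics/ovp_{n}.png',big[6*v-290:6*v+290,6*u-390:6*u+390])
E
python3 m.py
```

```text
top sleeve guess [ 0.4936 -0.3557] fit [ 0.4964 -0.3549] 56.89955139160156
top pan L [0.5903 0.1288] 40.33285140991211
top pan R [ 0.5565 -0.1063] 32.878360748291016
side sleeve guess [ 0.4967 -0.3543] fit [ 0.497  -0.3549] 66.05986785888672
side pan L [0.5906 0.1289] 35.99531936645508
side pan R [ 0.5495 -0.106 ] 48.853206634521484
```

```bash
cd pics; python3 -c "
import cv2,numpy as np
cv2.imwrite('ovs.png',np.hstack([cv2.imread('ov_top.png'),cv2.imread('ov_side.png')]))"
```

```text
(no output)
```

View pics/ovs.png

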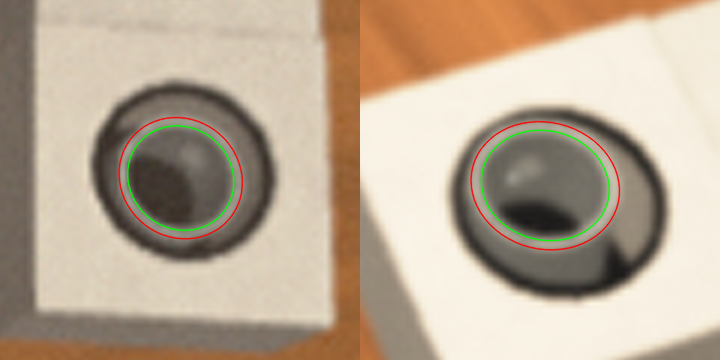

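View pics/ovp_top.png

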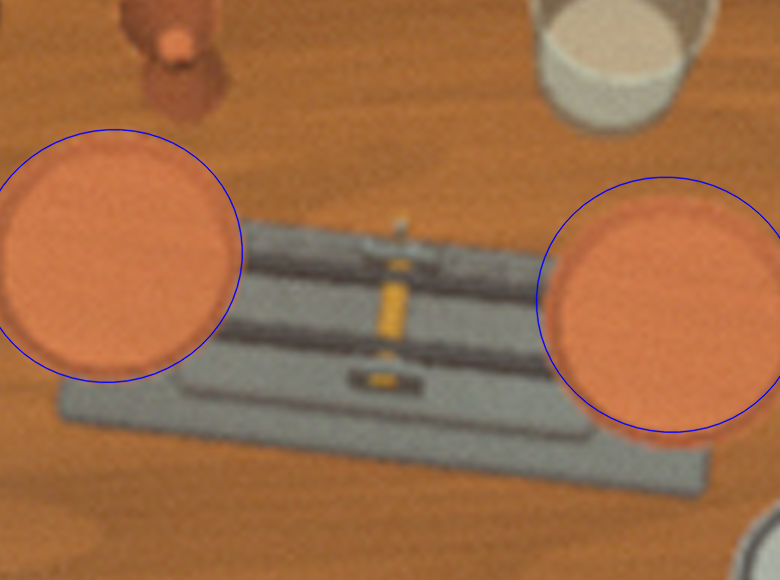

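View pics/ovp_side.png

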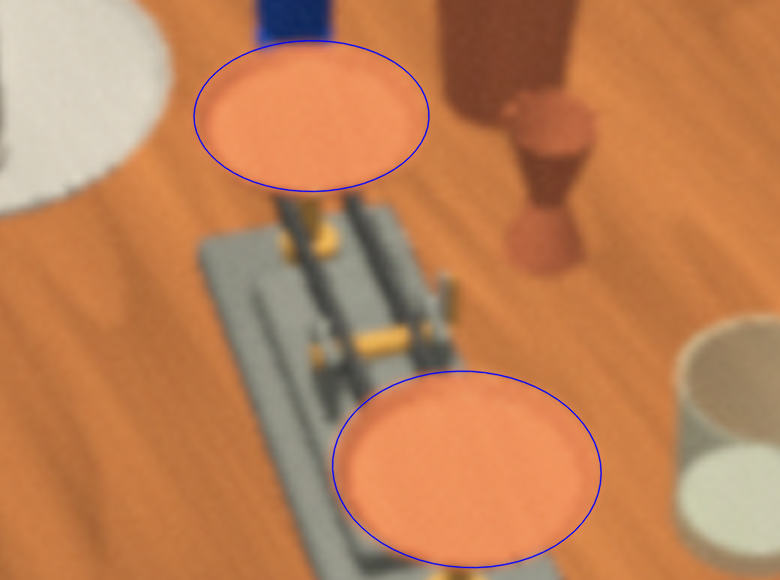

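```bash
cat > st.py <<'E'
from h import *
np.set_printoptions(precision=4,suppress=True)
def st():
    s=robot.read_state(); R=cv2.Rodrigues(s['orientation'])[0]
    print('t',round(s['t'],2),'pos',s['tool_pos'],'ydir',R[:,1],'z',R[:,2],'F',s['force'],'M',s['wrist_torque'],'open',round(s['opening'],4),'q',s['q']); return s,R
E
python3 - <<'E'
from st import *
s,R=st()
a=np.degrees(np.arctan2(R[1,1],R[0,1])); print('jaw angle',a)
print('to B', (np.array([.469,.2965,.24])-s['tool_pos'])/.6)
E
```

```text
t 2.4 pos [0.2335 0.5527 0.2186] ydir [0.3893 0.9211 0.    ] z [-0.  0. -1.] F [ 0.21   -0.4449  0.1129] M [ 0.0367 -0.0157 -0.0436] open 0.0932 q [ 1.0856  0.1304  1.4882  0.      1.523  -0.0854]
jaw angle 67.08978165750597
to B [ 0.3925 -0.427   0.0356]
```

Call:
{"op": "jog_arm", "data": {"commands": [[[0.1, -0.107, 0.035], [0, 0, 0.02], -1], [[0.19, -0.21, 0.035], [0, 0, 0.04], -1], [[0.28, -0.31, 0.035], [0, 0, 0.0636], -1], [[0.36, -0.4, 0.035], [0, 0, 0.0636], -1], [[0.3925, -0.427, 0.035], [0, 0, 0.0636], -1], [[0.3925, -0.427, 0.035], [0, 0, 0.0636], -1], [[0.3925, -0.427, 0.0], [0, 0, 0.0636], -1]]}}

```text
t: 3.28
tool_pos: [0.4721, 0.2946, 0.2205]
orientation: [0.007, 3.138, 0.002]
force: [-1.2, 0.3, -1.0]
opening: 0.093
```

```bash
python3 - <<'E'
from st import *
s,R=st()
T=s['tool_pos']; 
# recheck cylinder B in both views
for n in('top','side'):
    c=cam(n,f'a_{n}.png')
    for P in([.469,.2965],[.468,.412]):
        uv=proj(c,[[*P,.076]])[0]
        for r in robot.trace(n,'cylinder_1'):
            if np.hypot(*(np.array(r['uv'])-uv))<8: print(n,P,r['p'],fitmask(c,r['pixels'],lambda p:cylrings(p[0],p[1],.006),P))
print((np.array([.469,.2965,.072])-T)/.6)
E
```

```text
t 3.27 pos [0.4721 0.2946 0.2205] ydir [0.0042 1.     0.0013] z [ 0.004   0.0013 -1.    ] F [-1.1715  0.3052 -1.0353] M [ 0.033   0.0192 -0.0493] open 0.093 q [ 0.4662  0.0081  1.6129 -0.0006  1.5164 -1.1003]
top [0.469, 0.2965] 0.64 (array([0.4661, 0.2919]), np.float64(0.36807095343680707))
top [0.468, 0.412] 0.85 (array([0.4672, 0.41  ]), np.float64(0.2943469785575049))
side [0.469, 0.2965] 0.87 (array([0.4685, 0.301 ]), np.float64(0.1503623188405797))
side [0.468, 0.412] 0.82 (array([0.4666, 0.4106]), np.float64(0.19805825242718444))
[-0.0052  0.0031 -0.2474]
```

Call:
{"op": "jog_arm", "data": {"commands": [[[-0.005, 0.003, -0.08], [0, 0, 0], -1], [[-0.005, 0.003, -0.16], [0, 0, 0], -1], [[-0.005, 0.003, -0.23], [0, 0, 0], -1], [[-0.005, 0.003, -0.247], [0, 0, 0], -1], [[-0.005, 0.003, -0.2475], [0, 0, 0], -1], [[-0.005, 0.003, -0.2475], [0, 0, 0], 0.4], [[-0.005, 0.003, -0.2475], [0, 0, 0], 1], [[-0.005, 0.003, -0.2475], [0, 0, 0], 1], [[-0.005, 0.003, -0.2475], [0, 0, 0], 1], [[-0.005, 0.003, -0.2475], [0, 0, 0], 1]], "newtons": 40}}

```text
t: 4.82
tool_pos: [0.466, 0.2988, 0.0711]
orientation: [-0.001, 3.141, 0.0]
force: [-0.2, -1.7, 1.0]
opening: 0.0476
```

```bash
python3 - <<'E'
from st import *
st()
E
```

```text
t 4.83 pos [0.466  0.2988 0.0711] ydir [-0.0007  1.      0.0003] z [ 0.0008  0.0003 -1.    ] F [-0.172  -1.6799  0.9965] M [-0.2701 -0.0151  0.0344] open 0.0476 q [ 0.4776  0.126   1.7711 -0.0001  1.2436 -1.0938]
```

Call:
{"op": "jog_arm", "data": {"commands": [[[0, 0, 0], [0, 0, 0], 1], [[0, 0, 0], [0, 0, 0], 1], [[0, 0, 0.01], [0, 0, 0], 1], [[0, 0, 0.04], [0, 0, 0], 1], [[0, 0, 0.06], [0, 0, 0], 1], [[0, 0, 0.06], [0, 0, 0], 1], [[0, 0, 0.06], [0, 0, 0], 1]]}}

```text
t: 5.7
tool_pos: [0.4659, 0.2988, 0.107]
orientation: [-0.001, 3.141, 0.001]
force: [-0.5, -0.4, -2.7]
opening: 0.0441
```

```bash
python3 - <<'E'
from st import *
st()
for n in('top','side'): 
    c=cam(n,f'b_{n}.png')
    u,v=map(int,proj(c,[[.467,.2975,.1]])[0])
    cv2.imwrite(f'pics/bz_{n}.png',cv2.resize(c['pixels'][max(0,v-60):v+60,max(0,u-80):u+80,::-1],None,fx=4.5,fy=4.5,interpolation=cv2.INTER_CUBIC))
E
```

```text
t 5.7 pos [0.4659 0.2988 0.107 ] ydir [-0.0007  1.      0.0004] z [ 0.0009  0.0004 -1.    ] F [-0.5397 -0.4474 -2.6897] M [ 0.0746  0.0426 -0.0192] open 0.0441 q [ 0.4776  0.0858  1.7441 -0.0001  1.3107 -1.0938]
```

View pics/bz_side.png

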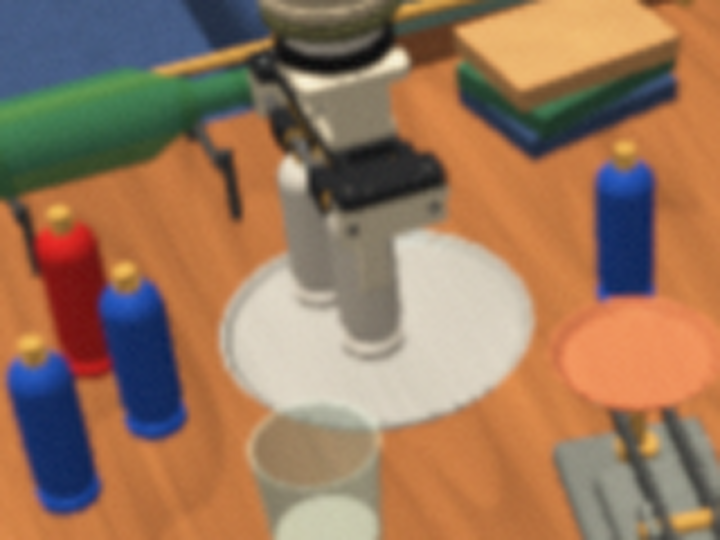

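Call:
{"op": "jog_arm", "data": {"commands": [[[0, 0, 0.09], [0, 0, 0], 1], [[0.01, -0.04, 0.18], [0, 0, 0], 1], [[0.03, -0.14, 0.2], [0, 0, 0], 1], [[0.05, -0.24, 0.2], [0, 0, 0], 1], [[0.07, -0.34, 0.2], [0, 0, 0], 1], [[0.09, -0.44, 0.2], [0, 0, 0], 1], [[0.11, -0.54, 0.2], [0, 0, 0], 1], [[0.125, -0.63, 0.2], [0, 0, 0], 1], [[0.135, -0.67, 0.2], [0, 0, 0], 1], [[0.135, -0.678, 0.2], [0, 0, 0], 1]]}}

```text
t: 7.05
tool_pos: [0.5462, -0.1098, 0.2256]
orientation: [-0.003, -3.14, -0.0]
force: [-0.8, -0.5, -2.3]
opening: 0.0436
```

Call:
{"op": "jog_arm", "data": {"commands": [[[0, 0, 0], [0, 0, 0], 1], [[0, 0, 0], [0, 0, 0], 1]]}}

```text
t: 7.3
tool_pos: [0.546, -0.1087, 0.2253]
orientation: [-0.001, -3.14, -0.001]
force: [-0.8, 0.0, -3.0]
opening: 0.0434
```

```bash
python3 - <<'E'
from st import *
st()
for n in('top','side'): 
    c=cam(n,f'c_{n}.png')
    u,v=map(int,proj(c,[[.55,-.1,.15]])[0])
    cv2.imwrite(f'pics/cz_{n}.png',cv2.resize(c['pixels'][max(0,v-60):v+60,max(0,u-80):u+80,::-1],None,fx=4.5,fy=4.5,interpolation=cv2.INTER_CUBIC))
E
```

```text
t 7.3 pos [ 0.546  -0.1087  0.2253] ydir [0.0008 1.     0.0006] z [-0.0021  0.0006 -1.    ] F [-0.7598  0.0137 -2.9733] M [ 0.0428 -0.0133 -0.0067] open 0.0434 q [-0.2886  0.013   1.5992 -0.0001  1.5315 -1.8586]
```

View pics/cz_side.png

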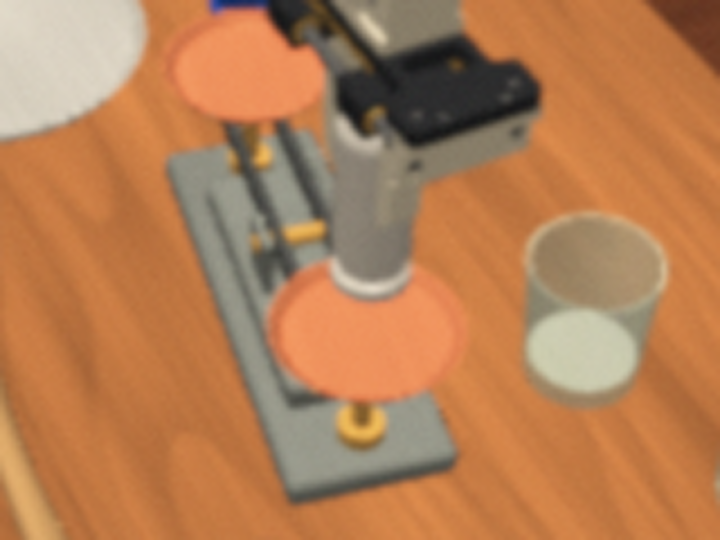

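View pics/cz_top.png

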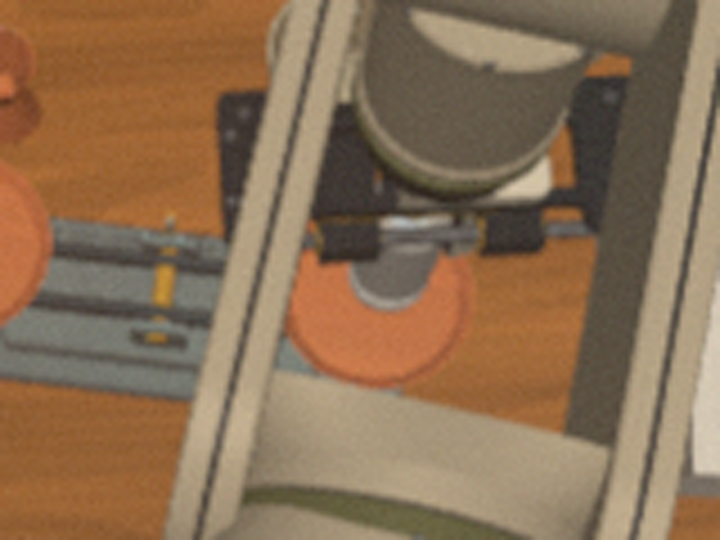

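Call:
{"op": "jog_arm", "data": {"commands": [[[0, 0, -0.025], [0, 0, 0], 1], [[0, 0, -0.045], [0, 0, 0], 1], [[0, 0, -0.055], [0, 0, 0], 1], [[0, 0, -0.063], [0, 0, 0], 1], [[0, 0, -0.071], [0, 0, 0], 1], [[0, 0, -0.079], [0, 0, 0], 1], [[0, 0, -0.087], [0, 0, 0], 1], [[0, 0, -0.093], [0, 0, 0], 1], [[0, 0, -0.096], [0, 0, 0], 1], [[0, 0, -0.097], [0, 0, 0], 1]]}}

```text
t: 8.65
tool_pos: [0.5461, -0.1087, 0.1672]
orientation: [-0.001, -3.14, -0.001]
force: [-1.4, 0.7, -2.4]
opening: 0.0434
```

Call:
{"op": "jog_arm", "data": {"commands": [[[0, 0, -0.001], [0, 0, 0], 1], [[0, 0, -0.002], [0, 0, 0], 1]]}}

```text
t: 8.9
tool_pos: [0.5462, -0.1087, 0.1661]
orientation: [-0.001, -3.14, -0.001]
force: [-0.4, 0.1, -2.7]
opening: 0.0437
```

```bash
python3 - <<'E'
from st import *
st()
for n in('side',): 
    c=cam(n,f'd_{n}.png')
    u,v=map(int,proj(c,[[.56,0.02,.15]])[0])
    cv2.imwrite(f'pics/dz_{n}.png',cv2.resize(c['pixels'][max(0,v-60):v+60,max(0,u-80):u+80,::-1],None,fx=4.5,fy=4.5,interpolation=cv2.INTER_CUBIC))
E
```

```text
t 8.9 pos [ 0.5462 -0.1087  0.1661] ydir [0.0004 1.     0.0004] z [-0.0016  0.0004 -1.    ] F [-0.3739  0.1378 -2.7271] M [0.0328 0.1003 0.0015] open 0.0437 q [-0.2884  0.0463  1.6739 -0.0001  1.4231 -1.8588]
```

View pics/dz_side.png

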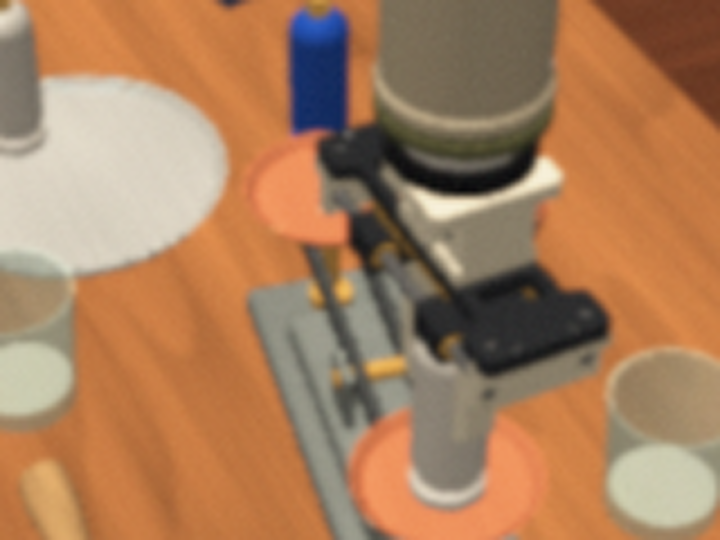

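Call:
{"op": "jog_arm", "data": {"commands": [[[0, 0, -0.001], [0, 0, 0], 1], [[0, 0, -0.002], [0, 0, 0], 1], [[0, 0, -0.003], [0, 0, 0], 1], [[0, 0, -0.004], [0, 0, 0], 1], [[0, 0, -0.004], [0, 0, 0], 1]]}}

```text
t: 9.57
tool_pos: [0.5461, -0.1087, 0.1635]
orientation: [-0.001, -3.14, -0.001]
force: [-0.3, 0.8, -2.5]
opening: 0.0436
```

Call:
{"op": "jog_arm", "data": {"commands": [[[0, 0, -0.001], [0, 0, 0], 1], [[0, 0, -0.002], [0, 0, 0], 1], [[0, 0, -0.002], [0, 0, 0], 1]]}}

```text
t: 9.95
tool_pos: [0.5464, -0.1088, 0.163]
orientation: [-0.001, -3.141, -0.0]
force: [-1.9, 0.3, 4.4]
opening: 0.0435
```

Call:
{"op": "jog_arm", "data": {"commands": [[[0, 0, 0.0003], [0, 0, 0], 1], [[0, 0, 0.0003], [0, 0, 0], 0.0], [[0, 0, 0.0003], [0, 0, 0], -1], [[0, 0, 0.0003], [0, 0, 0], -1], [[0, 0, 0.0003], [0, 0, 0], -1], [[0, 0, 0.0003], [0, 0, 0], -1], [[0, 0, 0.0003], [0, 0, 0], -1]]}}

```text
t: 10.82
tool_pos: [0.5464, -0.1087, 0.1631]
orientation: [-0.001, -3.141, -0.0]
force: [0.9, 0.3, 0.3]
opening: 0.0909
```

Call:
{"op": "jog_arm", "data": {"commands": [[[0, 0, 0.03], [0, 0, 0], -1], [[0, 0, 0.1], [0, 0, 0], -1], [[0, 0, 0.2], [0, 0, 0], -1], [[-0.01, 0.06, 0.22], [0, 0, 0], -1], [[-0.02, 0.15, 0.22], [0, 0, 0], -1]]}}

```text
t: 11.45
tool_pos: [0.5354, -0.019, 0.2991]
orientation: [0.005, 3.137, -0.001]
force: [0.9, 0.3, -0.2]
opening: 0.093
```

```bash
python3 - <<'E'
from st import *
s,R=st()
for n in('side',): 
    c=cam(n,f'e_{n}.png')
    u,v=map(int,proj(c,[[.56,0.02,.15]])[0])
    cv2.imwrite(f'pics/ez_{n}.png',cv2.resize(c['pixels'][max(0,v-60):v+60,max(0,u-80):u+80,::-1],None,fx=4.5,fy=4.5,interpolation=cv2.INTER_CUBIC))
print((np.array([.468,.412,.255])-s['tool_pos'])/.6)
E
```

```text
t 11.45 pos [ 0.5354 -0.019   0.2991] ydir [ 0.0031  1.     -0.0007] z [ 0.0044 -0.0007 -1.    ] F [ 0.9311  0.2818 -0.1516] M [ 0.0014  0.014  -0.0183] open 0.093 q [-0.1311 -0.0681  1.5457 -0.0001  1.6595 -1.6988]
[-0.1124  0.7183 -0.0734]
```

View pics/ez_side.png

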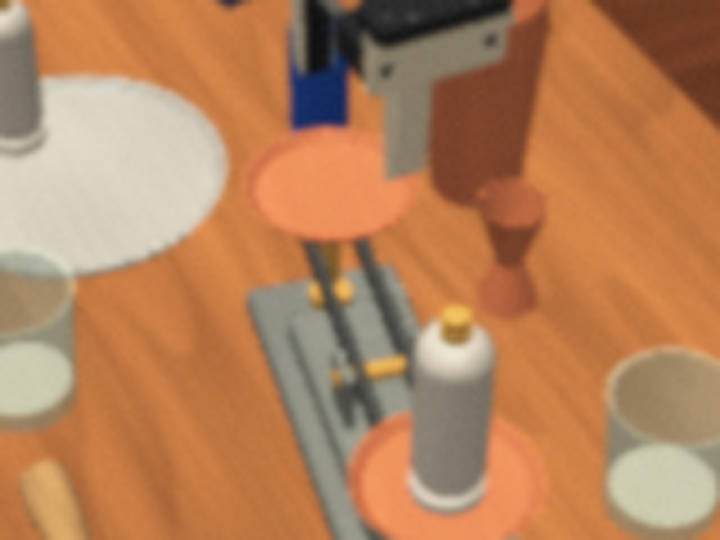

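Call:
{"op": "jog_arm", "data": {"commands": [[[-0.015, 0.1, -0.02], [0, 0, 0], -1], [[-0.03, 0.2, -0.04], [0, 0, 0], -1], [[-0.045, 0.3, -0.06], [0, 0, 0], -1], [[-0.06, 0.4, -0.073], [0, 0, 0], -1], [[-0.08, 0.5, -0.073], [0, 0, 0], -1], [[-0.095, 0.6, -0.073], [0, 0, 0], -1], [[-0.11, 0.69, -0.073], [0, 0, 0], -1], [[-0.114, 0.718, -0.073], [0, 0, 0], -1], [[-0.114, 0.718, -0.073], [0, 0, 0], -1], [[-0.114, 0.718, -0.073], [0, 0, 0], -1]]}}

```text
t: 12.75
tool_pos: [0.4666, 0.4171, 0.2549]
orientation: [-0.0, 3.138, 0.005]
force: [0.5, -1.3, 0.3]
opening: 0.0929
```

```bash
python3 - <<'E'
from st import *
s,R=st()
print((np.array([.467,.412,.071])-s['tool_pos'])/.6)
E
```

```text
t 12.75 pos [0.4666 0.4171 0.2549] ydir [-0.0001  1.      0.0031] z [ 0.0031  0.0031 -1.    ] F [ 0.5112 -1.3204  0.3074] M [ 0.0589 -0.0084 -0.0285] open 0.0929 q [ 0.6472  0.1837  1.3638  0.0006  1.5898 -0.9237]
[ 0.0007 -0.0086 -0.3064]
```

Call:
{"op": "jog_arm", "data": {"commands": [[[0, -0.008, -0.08], [0, 0, 0], -1], [[0, -0.008, -0.16], [0, 0, 0], -1], [[0, -0.008, -0.24], [0, 0, 0], -1], [[0, -0.008, -0.29], [0, 0, 0], -1], [[0, -0.008, -0.305], [0, 0, 0], -1], [[0, -0.008, -0.306], [0, 0, 0], 0.3], [[0, -0.008, -0.306], [0, 0, 0], 1], [[0, -0.008, -0.306], [0, 0, 0], 1], [[0, -0.008, -0.306], [0, 0, 0], 1], [[0, -0.008, -0.306], [0, 0, 0], 1]]}}

```text
t: 14.0
tool_pos: [0.4667, 0.4125, 0.0716]
orientation: [-0.001, 3.138, 0.005]
force: [-1.6, -0.5, -0.2]
opening: 0.0475
```

Call:
{"op": "jog_arm", "data": {"commands": [[[0, 0, 0], [0, 0, 0], 1], [[0, 0, 0], [0, 0, 0], 1], [[0, 0, 0], [0, 0, 0], 1]]}}

```text
t: 14.38
tool_pos: [0.4666, 0.4125, 0.0715]
orientation: [-0.0, 3.138, 0.005]
force: [0.0, -1.3, 0.4]
opening: 0.0438
```

Call:
{"op": "jog_arm", "data": {"commands": [[[0, 0, 0.04], [0, 0, 0], 1], [[0, 0, 0.12], [0, 0, 0], 1], [[0, -0.01, 0.21], [0, 0, 0], 1], [[0.03, -0.09, 0.28], [0, 0, 0], 1], [[0.07, -0.18, 0.29], [0, 0, 0], 1], [[0.11, -0.27, 0.29], [0, 0, 0], 1], [[0.15, -0.36, 0.29], [0, 0, 0], 1], [[0.19, -0.44, 0.29], [0, 0, 0], 1], [[0.203, -0.473, 0.29], [0, 0, 0], 1], [[0.203, -0.473, 0.29], [0, 0, 0], 1]]}}

```text
t: 15.62
tool_pos: [0.5885, 0.1275, 0.245]
orientation: [0.003, 3.139, 0.005]
force: [-0.0, 1.5, -3.2]
opening: 0.043
```

Call:
{"op": "jog_arm", "data": {"commands": [[[0, 0, 0], [0, 0, 0], 1], [[0, 0, 0], [0, 0, 0], 1]]}}

```text
t: 15.88
tool_pos: [0.588, 0.1289, 0.2449]
orientation: [0.0, 3.14, 0.006]
force: [-0.4, 0.6, -2.2]
opening: 0.0436
```

```bash
python3 - <<'E'
from st import *
for i in range(2): s,R=st()
for n in('side','top'): 
    c=cam(n,f'f_{n}.png')
    u,v=map(int,proj(c,[[.57,0.06,.15]])[0])
    cv2.imwrite(f'pics/fz_{n}.png',cv2.resize(c['pixels'][max(0,v-60):v+60,max(0,u-80):u+80,::-1],None,fx=4.5,fy=4.5,interpolation=cv2.INTER_CUBIC))
print((np.array([.589,.1285,.187])-s['tool_pos'])/.6)
E
```

```text
t 15.88 pos [0.588  0.1289 0.2449] ydir [0.0003 1.     0.0036] z [ 0.002   0.0036 -1.    ] F [-0.4034  0.6005 -2.209 ] M [ 0.0124  0.0233 -0.0088] open 0.0436 q [ 0.1286  0.1233  1.4483  0.0033  1.5675 -1.442 ]
t 15.88 pos [0.588  0.1289 0.2449] ydir [0.0003 1.     0.0036] z [ 0.002   0.0036 -1.    ] F [-0.4034  0.6005 -2.209 ] M [ 0.0124  0.0233 -0.0088] open 0.0436 q [ 0.1286  0.1233  1.4483  0.0033  1.5675 -1.442 ]
[ 0.0017 -0.0007 -0.0965]
```

View pics/fz_side.png

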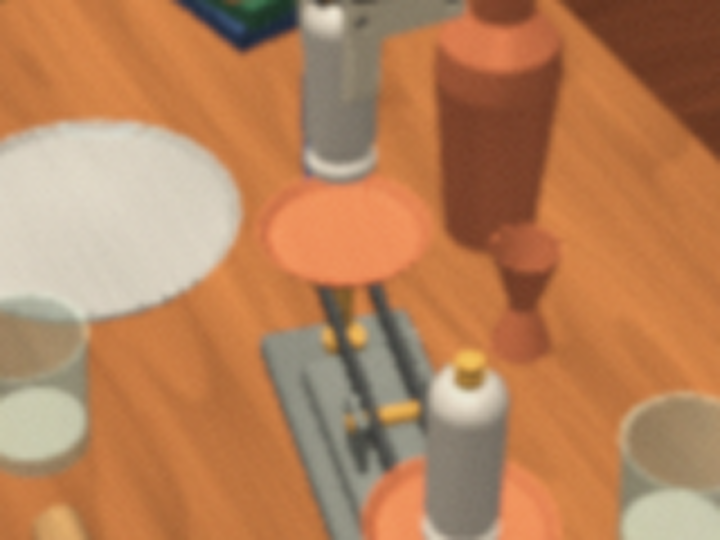

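Call:
{"op": "jog_arm", "data": {"commands": [[[0.001, 0, -0.025], [0, 0, 0], 1], [[0.001, 0, -0.055], [0, 0, 0], 1], [[0.001, 0, -0.075], [0, 0, 0], 1], [[0.001, 0, -0.085], [0, 0, 0], 1], [[0.001, 0, -0.09], [0, 0, 0], 1], [[0.001, 0, -0.094], [0, 0, 0], 1], [[0.001, 0, -0.097], [0, 0, 0], 1], [[0.001, 0, -0.1], [0, 0, 0], 1], [[0.001, 0, -0.1], [0, 0, 0], 1]]}}

```text
t: 17.1
tool_pos: [0.5891, 0.1287, 0.1855]
orientation: [0.001, 3.138, 0.006]
force: [0.2, 0.6, 0.8]
opening: 0.0437
```

Call:
{"op": "jog_arm", "data": {"commands": [[[0, 0, -0.002], [0, 0, 0], 1], [[0, 0, -0.004], [0, 0, 0], 1], [[0, 0, -0.006], [0, 0, 0], 1], [[0, 0, -0.006], [0, 0, 0], 1]]}}

```text
t: 17.6
tool_pos: [0.5891, 0.1287, 0.1817]
orientation: [0.001, 3.138, 0.006]
force: [-0.1, -0.8, 0.2]
opening: 0.0435
```

Call:
{"op": "jog_arm", "data": {"commands": [[[0, 0, -0.002], [0, 0, 0], 1], [[0, 0, -0.004], [0, 0, 0], 1], [[0, 0, -0.006], [0, 0, 0], 1], [[0, 0, -0.006], [0, 0, 0], 1]]}}

```text
t: 18.1
tool_pos: [0.5891, 0.1287, 0.178]
orientation: [0.001, 3.138, 0.006]
force: [-0.8, 0.4, -0.1]
opening: 0.0434
```

```bash
python3 - <<'E'
from st import *
s,R=st()
for n in('side',): 
    c=cam(n,f'g_{n}.png')
    u,v=map(int,proj(c,[[.57,0.03,.15]])[0])
    cv2.imwrite(f'pics/gz_{n}.png',cv2.resize(c['pixels'][max(0,v-60):v+60,max(0,u-80):u+80,::-1],None,fx=4.5,fy=4.5,interpolation=cv2.INTER_CUBIC))
E
```

```text
t 18.1 pos [0.5891 0.1287 0.178 ] ydir [0.0004 1.     0.0035] z [ 0.0032  0.0035 -1.    ] F [-0.7824  0.411  -0.0552] M [-0.0329  0.0125  0.0073] open 0.0434 q [ 0.1281  0.1557  1.5349  0.0031  1.4473 -1.4426]
```

View pics/gz_side.png

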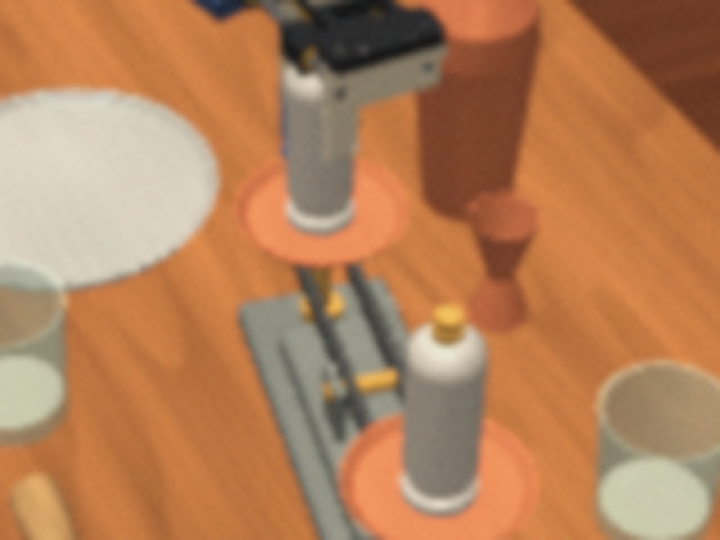

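Call:
{"op": "jog_arm", "data": {"commands": [[[0, 0, -0.003], [0, 0, 0], 1], [[0, 0, -0.003], [0, 0, 0], -1], [[0, 0, -0.003], [0, 0, 0], -1], [[0, 0, -0.003], [0, 0, 0], -1], [[0, 0, -0.003], [0, 0, 0], -1], [[0, 0, -0.003], [0, 0, 0], -1], [[0, 0, -0.003], [0, 0, 0], -1]]}}

```text
t: 19.02
tool_pos: [0.5891, 0.1287, 0.1763]
orientation: [0.001, 3.138, 0.006]
force: [0.1, 0.1, -0.3]
opening: 0.0924
```

Call:
{"op": "jog_arm", "data": {"commands": [[[0, 0, 0.03], [0, 0, 0], -1], [[0, 0, 0.1], [0, 0, 0], -1], [[0, 0, 0.18], [0, 0, 0], -1], [[0, 0, 0.25], [0, 0, 0], -1], [[-0.06, -0.06, 0.28], [0, 0, 0], -1], [[-0.14, -0.12, 0.28], [0, 0, 0], -1], [[-0.18, -0.16, 0.28], [0, 0, 0], -1], [[-0.18, -0.16, 0.28], [0, 0, 0], -1]]}}

```text
t: 20.02
tool_pos: [0.4803, 0.0315, 0.3466]
orientation: [0.004, 3.135, 0.005]
force: [-0.5, 0.0, 0.6]
opening: 0.0931
```

```bash
python3 - <<'E'
from st import *
s,R=st()
for n in('side','top'): 
    c=cam(n,f'i_{n}.png')
    u,v=map(int,proj(c,[[.57,0.02,.15]])[0])
    cv2.imwrite(f'pics/iz_{n}.png',cv2.resize(c['pixels'][max(0,v-60):v+60,max(0,u-80):u+80,::-1],None,fx=4.5,fy=4.5,interpolation=cv2.INTER_CUBIC))
    for P in([.5903,.1288,.177],[.550,-.108,.177]):
        uv=proj(c,[P])[0]
        for r in robot.trace(n,'cylinder_1'):
            if np.hypot(*(np.array(r['uv'])-uv))<15:
              for z in(.098,.104,.11,.116,.122): print(n,P,r['p'],z,*fitmask(c,r['pixels'],lambda p:cylrings(p[0],p[1],z),P[:2]))
E
```

```text
t 20.02 pos [0.4803 0.0315 0.3466] ydir [0.0025 1.     0.0031] z [ 0.0067  0.0031 -1.    ] F [-0.5309  0.0066  0.6191] M [ 0.0276 -0.0414 -0.0121] open 0.0931 q [-0.0438 -0.2155  1.5938  0.0034  1.7567 -1.6115]
side [0.5903, 0.1288, 0.177] 0.73 0.098 [0.603 0.154] 0.09603658536585369
side [0.5903, 0.1288, 0.177] 0.73 0.104 [0.6006 0.1486] 0.10676691729323307
side [0.5903, 0.1288, 0.177] 0.73 0.11 [0.5974 0.1418] 0.1107784431137725
side [0.5903, 0.1288, 0.177] 0.73 0.116 [0.592  0.1308] 0.13284671532846715
side [0.5903, 0.1288, 0.177] 0.73 0.122 [0.5894 0.1307] 0.1428571428571429
side [0.55, -0.108, 0.177] 0.86 0.098 [ 0.5487 -0.111 ] 0.06569343065693434
side [0.55, -0.108, 0.177] 0.86 0.104 [ 0.5461 -0.1156] 0.0777511961722488
side [0.55, -0.108, 0.177] 0.86 0.11 [ 0.5415 -0.1225] 0.09101654846335694
side [0.55, -0.108, 0.177] 0.86 0.116 [ 0.54   -0.1244] 0.09484777517564402
side [0.55, -0.108, 0.177] 0.86 0.122 [ 0.5369 -0.1289] 0.11059907834101379
top [0.5903, 0.1288, 0.177] 0.41 0.098 [0.5993 0.1253] 0.9021113243761996
top [0.5903, 0.1288, 0.177] 0.41 0.104 [0.5999 0.1269] 0.9035916824196597
top [0.5903, 0.1288, 0.177] 0.41 0.11 [0.6008 0.1213] 0.9046728971962616
top [0.5903, 0.1288, 0.177] 0.41 0.116 [0.5986 0.1258] 0.9060773480662984
top [0.5903, 0.1288, 0.177] 0.41 0.122 [0.5963 0.1258] 0.9074410163339383
top [0.55, -0.108, 0.177] 0.87 0.098 [ 0.5504 -0.1132] 0.37623762376237624
top [0.55, -0.108, 0.177] 0.87 0.104 [ 0.5479 -0.1124] 0.37869822485207105
top [0.55, -0.108, 0.177] 0.87 0.11 [ 0.5463 -0.1143] 0.38953488372093026
top [0.55, -0.108, 0.177] 0.87 0.116 [ 0.5473 -0.1136] 0.39885496183206104
top [0.55, -0.108, 0.177] 0.87 0.122 [ 0.5406 -0.1118] 0.4045368620037807
```

View pics/iz_side.png

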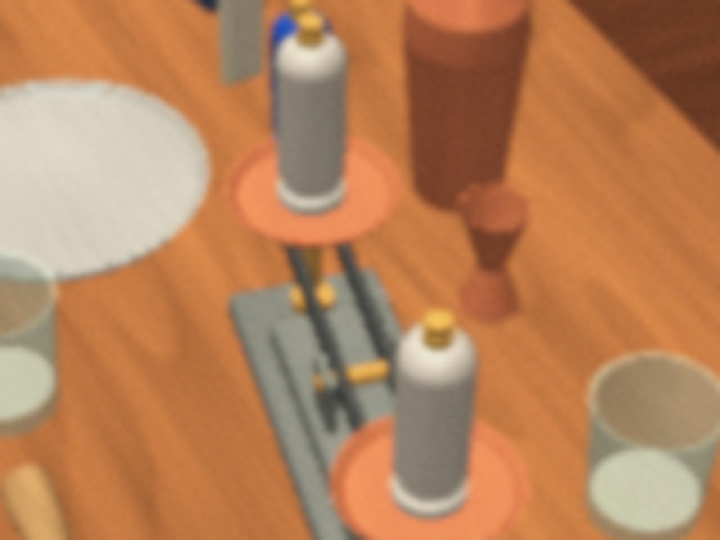

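Call:
{"op": "jog_arm", "data": {"commands": [[[0.04, -0.08, -0.04], [0, 0, 0], -1], [[0.08, -0.16, -0.078], [0, 0, 0], -1], [[0.11, -0.22, -0.078], [0, 0, 0], -1], [[0.1145, -0.234, -0.078], [0, 0, 0], -1], [[0.1145, -0.234, -0.078], [0, 0, 0], -1], [[0.1145, -0.234, -0.078], [0, 0, 0], -1], [[0.1145, -0.234, -0.078], [0, 0, 0], -1]]}}

```text
t: 21.2
tool_pos: [0.5502, -0.106, 0.2979]
orientation: [-0.003, 3.138, 0.006]
force: [-0.6, -0.6, -0.2]
opening: 0.0931
```

```bash
python3 - <<'E'
from st import *
s,R=st()
c=cam('side','j_side.png')
a=cv2.imread('pics/i_side.png').astype(int); b=cv2.imread('pics/j_side.png').astype(int)
v,u=168,305
print(np.abs(a-b)[135:175,270:300].mean(), np.abs(a-b)[250:300,330:400].mean())
for P,zs in(([.5903,.1288,.185],(.11,.122)),([.550,-.108,.177],(.098,.11))):
    uv=proj(c,[P])[0]
    for r in robot.trace('side','cylinder_1'):
        if np.hypot(*(np.array(r['uv'])-uv))<12:
            for z in zs: print(P,r['p'],z,*fitmask(c,r['pixels'],lambda p:cylrings(p[0],p[1],z),P[:2]))
z=R[:,2]; t=np.cross(z,[0,0,-1]); print('turn',t/2/np.pi)
print((np.array([.549,-.109,.163])-s['tool_pos'])/.6)
E
```

```text
t 21.2 pos [ 0.5502 -0.106   0.2979] ydir [-0.002   1.      0.0036] z [ 0.0036  0.0036 -1.    ] F [-0.6057 -0.611  -0.2438] M [ 0.0348 -0.029   0.0021] open 0.0931 q [-0.2848  0.0006  1.4806  0.0045  1.658  -1.8572]
1.263611111111111 1.1537142857142857
[0.5903, 0.1288, 0.185] 0.55 0.11 [0.597 0.141] 0.11976047904191611
[0.5903, 0.1288, 0.185] 0.55 0.122 [0.5909 0.1285] 0.1515151515151515
[0.55, -0.108, 0.177] 0.91 0.098 [ 0.5501 -0.1087] 0.06577344701583432
[0.55, -0.108, 0.177] 0.91 0.11 [ 0.5434 -0.1194] 0.08690476190476193
turn [-0.0006  0.0006  0.    ]
[-0.002  -0.005  -0.2248]
```

Call:
{"op": "jog_arm", "data": {"commands": [[[-0.002, -0.005, -0.02], [-0.0006, 0.0006, 0], -1], [[-0.002, -0.005, -0.07], [-0.0006, 0.0006, 0], -1], [[-0.002, -0.005, -0.13], [-0.0006, 0.0006, 0], -1], [[-0.002, -0.005, -0.19], [-0.0006, 0.0006, 0], -1], [[-0.002, -0.005, -0.22], [-0.0006, 0.0006, 0], -1], [[-0.002, -0.005, -0.225], [-0.0006, 0.0006, 0], -1], [[-0.002, -0.005, -0.225], [-0.0006, 0.0006, 0], -1]]}}

```text
t: 22.22
tool_pos: [0.5496, -0.1097, 0.1639]
orientation: [-0.002, 3.141, -0.001]
force: [0.0, -0.7, 0.5]
opening: 0.0928
```

Call:
{"op": "jog_arm", "data": {"commands": [[[0, 0, 0], [0, 0, 0], 1], [[0, 0, 0], [0, 0, 0], 1], [[0, 0, 0], [0, 0, 0], 1], [[0, 0, 0], [0, 0, 0], 1], [[0, 0, 0], [0, 0, 0], 1], [[0, 0, 0], [0, 0, 0], 1], [[0, 0, 0], [0, 0, 0], 1], [[0, 0, 0], [0, 0, 0], 1]], "newtons": 45}}

```text
t: 23.22
tool_pos: [0.5496, -0.1097, 0.1638]
orientation: [-0.002, 3.141, -0.001]
force: [-0.8, -1.5, -0.3]
opening: 0.0437
```

```bash
python3 - <<'E'
from st import *
st()
E
```

```text
t 23.23 pos [ 0.5496 -0.1097  0.1638] ydir [-0.0014  1.     -0.0007] z [ 0.001  -0.0007 -1.    ] F [-0.7722 -1.5484 -0.2981] M [-0.0323 -0.0352 -0.0144] open 0.0437 q [-0.2883  0.0547  1.6694 -0.0004  1.4164 -1.8604]
```

Call:
{"op": "jog_arm", "data": {"commands": [[[0, 0, 0.003], [0, 0, 0], 1], [[0, 0, 0.007], [0, 0, 0], 1], [[0, 0, 0.011], [0, 0, 0], 1], [[0, 0, 0.015], [0, 0, 0], 1], [[0, 0, 0.019], [0, 0, 0], 1], [[0, 0, 0.023], [0, 0, 0], 1], [[0, 0, 0.027], [0, 0, 0], 1], [[0, 0, 0.031], [0, 0, 0], 1], [[0, 0, 0.035], [0, 0, 0], 1], [[0, 0, 0.039], [0, 0, 0], 1]]}}

```text
t: 24.48
tool_pos: [0.5496, -0.1097, 0.1874]
orientation: [-0.002, 3.141, -0.001]
force: [-0.3, -0.5, -0.6]
opening: 0.0436
```

Call:
{"op": "jog_arm", "data": {"commands": [[[0, 0, 0.004], [0, 0, 0], 1], [[0, 0, 0.01], [0, 0, 0], 1], [[0, 0, 0.03], [0, 0, 0], 1], [[0, 0, 0.08], [0, 0, 0], 1], [[0, 0, 0.1], [0, 0, 0], 1], [[0, 0, 0.1], [0, 0, 0], 1]]}}

```text
t: 25.22
tool_pos: [0.5503, -0.1099, 0.2487]
orientation: [-0.002, 3.138, -0.002]
force: [-0.2, -0.1, -3.0]
opening: 0.0433
```

```bash
python3 - <<'E'
from st import *
s,R=st()
c=cam('side','k_side.png')
u,v=map(int,proj(c,[[.57,0.02,.15]])[0])
cv2.imwrite(f'pics/kz_side.png',cv2.resize(c['pixels'][max(0,v-60):v+60,max(0,u-80):u+80,::-1],None,fx=4.5,fy=4.5,interpolation=cv2.INTER_CUBIC))
print((np.array([.4967,-.3549,.205])-s['tool_pos'])/.6)
E
```

```text
t 25.23 pos [ 0.5503 -0.1099  0.2487] ydir [-0.0014  1.     -0.0014] z [ 0.0034 -0.0014 -1.    ] F [-0.2496 -0.0548 -2.9518] M [ 0.0554 -0.0239  0.058 ] open 0.0433 q [-0.2883  0.0109  1.5588 -0.0004  1.5683 -1.8605]
[-0.0893 -0.4083 -0.0729]
```

View pics/kz_side.png

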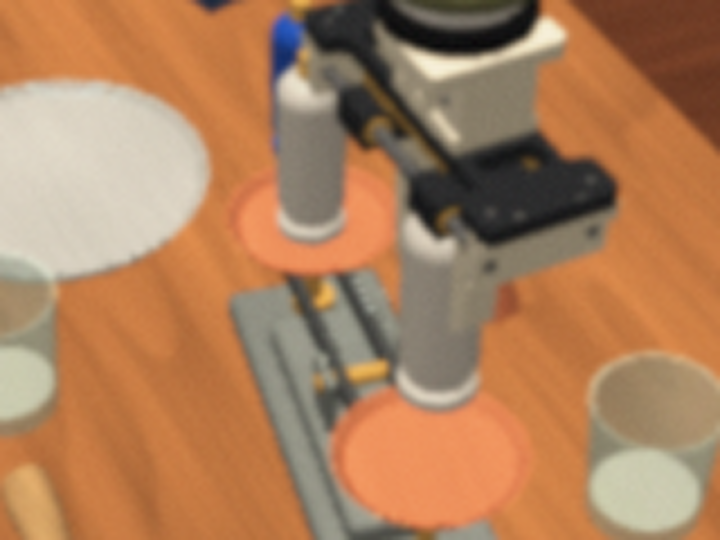

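Call:
{"op": "jog_arm", "data": {"commands": [[[-0.02, -0.07, -0.01], [0, 0, 0], 1], [[-0.04, -0.16, -0.01], [0, 0, 0], 1], [[-0.06, -0.25, -0.01], [0, 0, 0], 1], [[-0.08, -0.34, -0.01], [0, 0, 0], 1], [[-0.0893, -0.4, -0.02], [0, 0, 0], 1], [[-0.0893, -0.408, -0.04], [0, 0, 0], 1], [[-0.0893, -0.408, -0.06], [0, 0, 0], 1], [[-0.0893, -0.408, -0.06], [0, 0, 0], 1], [[-0.0893, -0.408, -0.06], [0, 0, 0], 1]]}}

```text
t: 26.4
tool_pos: [0.4966, -0.3534, 0.2116]
orientation: [-0.005, 3.14, -0.001]
force: [0.6, 0.4, -2.6]
opening: 0.0437
```

```bash
python3 - <<'E'
from st import *
s,R=st()
T=s['tool_pos']; zb=T[2]-.066
for n in('side','top'):
    c=cam(n,f'l_{n}.png')
    big=cv2.resize(c['pixels'][:,:,::-1],None,fx=6,fy=6,interpolation=cv2.INTER_CUBIC)
    raw=big.copy()
    def draw(P,col): cv2.polylines(big,[((proj(c,P)+.5)*6*8).astype(np.int32)],True,col,1,cv2.LINE_AA,3)
    draw(circ(.4967,-.3549,.085,.027),(0,0,255))
    for h,r in((.0015,.022),(.104,.022),(.134,.009)): draw(circ(T[0],T[1],zb+h,r),(0,255,0))
    u,v=(proj(c,[[T[0],T[1],.15]])[0]*6).astype(int)
    cv2.imwrite(f'pics/lz_{n}.png',np.hstack([raw[v-230:v+230,u-190:u+190],big[v-230:v+230,u-190:u+190]]))
print('turn',np.cross(R[:,2],[0,0,-1])/2/np.pi, (np.array([.4967,-.3549,.155])-T)/.6)
E
```

```text
t 26.4 pos [ 0.4966 -0.3534  0.2116] ydir [-0.0029  1.     -0.0007] z [ 0.0016 -0.0007 -1.    ] F [ 0.6421  0.3683 -2.6477] M [ 0.0618 -0.0143  0.0302] open 0.0437 q [-0.703   0.1574  1.4714  0.0005  1.5111 -2.2767]
turn [0.0001 0.0002 0.    ] [ 0.0002 -0.0024 -0.0943]
```

View pics/lz_side.png

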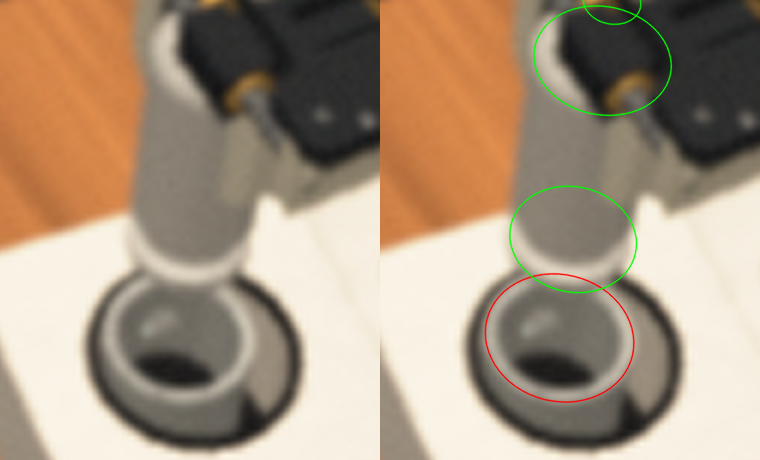

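View pics/lz_top.png

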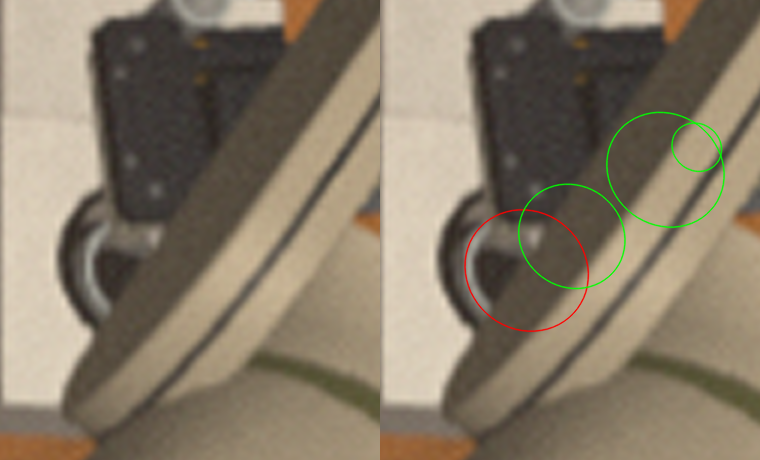

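```bash
python3 - <<'E'
from st import *
c=cam('side'); print(c['R'][0],c['R'][1])
# straight-edge silhouette & base rim fit
im=c['pixels'].astype(np.float32)
s,R=st(); T=s['tool_pos']
g=cv2.GaussianBlur(im,(0,0),.7)
from scipy.ndimage import map_coordinates
def samp(p): return np.stack([map_coordinates(g[:,:,k],[p[:,1],p[:,0]],order=3) for k in range(3)],1)
cc=-c['R'].T@c['t']
def edge(p):  # contrast across left silhouette, below fingers, and bottom bevel rim
    x,y,z=T[0]+p[0],T[1]+p[1],T[2]-.0655
    v=np.array([x,y])-cc[:2]; d=np.hypot(*v); al=np.arctan2(-v[1],-v[0]); b=np.arccos(.022/d)
    tot=0
    hs=np.linspace(.004,.075,40)
    A=[]
    for sg,hh in((1,hs),(-1,np.linspace(.0,.02,15))):
        a=al+sg*b
        for r0,r1 in((.0205,.0240),):
            i=samp(proj(c,np.c_[x+r0*np.cos(a)+0*hh,y+r0*np.sin(a)+0*hh,z+hh])); o=samp(proj(c,np.c_[x+r1*np.cos(a)+0*hh,y+r1*np.sin(a)+0*hh,z+hh]))
            A.append(np.abs(i-o).sum(1).mean())
    return A
e=c['R'][0][:2]/np.hypot(*c['R'][0][:2])
for k in np.arange(-.006,.0061,.001): print(round(k,4),np.round(edge(e*k),1))
E
```

```text
[ 0.9088 -0.4168 -0.0202] [-0.308  -0.6374 -0.7063]
t 26.55 pos [ 0.4967 -0.3542  0.2123] ydir [-0.0024  1.     -0.0017] z [ 0.0025 -0.0017 -1.    ] F [-0.0857 -0.0552 -2.186 ] M [ 0.0314 -0.0115  0.032 ] open 0.0435 q [-0.7036  0.1572  1.4704  0.0003  1.511  -2.2768]
-0.006 [63.2 34.9]
-0.005 [84.3 30.6]
-0.004 [100.4  30.7]
-0.003 [104.3  37.2]
-0.002 [93.5 52.4]
-0.001 [76.3 70.7]
0.0 [57.6 84.2]
0.001 [39.  88.9]
0.002 [24.7 83.5]
0.003 [21.9 70.8]
0.004 [24.5 54. ]
0.005 [31.2 37.2]
0.006 [37.8 23.2]
```

Call:
{"op": "jog_arm", "data": {"commands": [[[0.0013, -0.0018, -0.02], [0.0003, 0.0004, 0], 1], [[0.0013, -0.0018, -0.05], [0.0003, 0.0004, 0], 1], [[0.0013, -0.0018, -0.075], [0.0003, 0.0004, 0], 1], [[0.0013, -0.0018, -0.088], [0.0003, 0.0004, 0], 1], [[0.0013, -0.0018, -0.092], [0.0003, 0.0004, 0], 1], [[0.0013, -0.0018, -0.093], [0.0003, 0.0004, 0], 1], [[0.0013, -0.0018, -0.093], [0.0003, 0.0004, 0], 1]]}}

```text
t: 27.42
tool_pos: [0.4978, -0.3556, 0.1572]
orientation: [-0.004, 3.141, -0.001]
force: [-0.1, -0.5, -3.5]
opening: 0.0432
```

```bash
python3 - <<'E'
from st import *
s,R=st(); T=s['tool_pos']; zb=T[2]-.0655
c=cam('side','n_side.png')
big=cv2.resize(c['pixels'][:,:,::-1],None,fx=8,fy=8,interpolation=cv2.INTER_CUBIC)
u,v=(proj(c,[[T[0],T[1],.1]])[0]*8).astype(int)
cv2.imwrite('pics/nz_side.png',big[v-250:v+250,u-300:u+300])
E
```

```text
t 27.43 pos [ 0.4978 -0.3556  0.1572] ydir [-0.0023  1.     -0.0005] z [ 0.0009 -0.0005 -1.    ] F [-0.1275 -0.5462 -3.5391] M [0.0227 0.014  0.0584] open 0.0432 q [-0.7041  0.1957  1.5286  0.0002  1.4163 -2.2772]
```

View pics/nz_side.png

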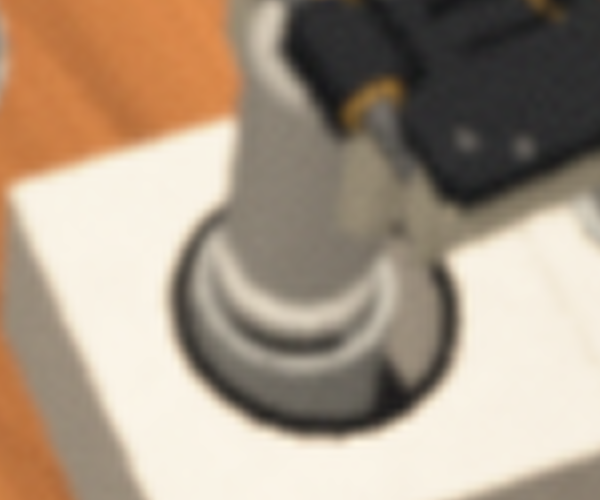

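Call:
{"op": "jog_arm", "data": {"commands": [[[0, 0, -0.004], [0, 0, 0], 1], [[0, 0, -0.008], [0, 0, 0], 1], [[0, 0, -0.011], [0, 0, 0], 1], [[0, 0, -0.013], [0, 0, 0], 1], [[0, 0, -0.013], [0, 0, 0], 1]]}}

```text
t: 28.1
tool_pos: [0.4977, -0.3555, 0.1492]
orientation: [-0.004, 3.141, -0.001]
force: [0.5, 0.4, -2.3]
opening: 0.0433
```

```bash
python3 - <<'E'
from st import *
st()
E
```

```text
t 28.1 pos [ 0.4977 -0.3555  0.1492] ydir [-0.0024  1.     -0.0003] z [ 0.0006 -0.0003 -1.    ] F [ 0.4672  0.3843 -2.257 ] M [-0.0189  0.0124 -0.0355] open 0.0433 q [-0.7041  0.2015  1.5369  0.0001  1.4025 -2.2772]
```

Call:
{"op": "jog_arm", "data": {"commands": [[[0, 0, -0.002], [0, 0, 0], 1], [[0, 0, -0.004], [0, 0, 0], 1], [[0, 0, -0.005], [0, 0, 0], 1], [[0, 0, -0.005], [0, 0, 0], 1]]}}

```text
t: 28.6
tool_pos: [0.4979, -0.3553, 0.1461]
orientation: [-0.004, 3.141, -0.0]
force: [1.2, 0.4, -2.4]
opening: 0.0436
```

```bash
python3 - <<'E'
from st import *
st()
E
```

```text
t 28.6 pos [ 0.4979 -0.3553  0.1461] ydir [-0.0025  1.     -0.0001] z [ 0.0007 -0.0001 -1.    ] F [ 1.2328  0.3817 -2.4096] M [ 0.3221 -0.3001 -0.0215] open 0.0436 q [-0.7039  0.2039  1.54    0.0004  1.3971 -2.2772]
```

Call:
{"op": "jog_arm", "data": {"commands": [[[0.0008, 0.0008, 0], [0, 0, 0], 1], [[0.0008, 0.0008, -0.003], [0, 0, 0], 1], [[0.0008, 0.0008, -0.006], [0, 0, 0], 1], [[0.0008, 0.0008, -0.008], [0, 0, 0], 1], [[0.0008, 0.0008, -0.008], [0, 0, 0], 1]]}}

```text
t: 29.22
tool_pos: [0.4982, -0.3548, 0.1411]
orientation: [-0.004, 3.141, 0.0]
force: [-0.2, 0.3, -2.6]
opening: 0.0437
```

```bash
python3 - <<'E'
from st import *
st()
E
```

```text
t 29.23 pos [ 0.4982 -0.3548  0.1411] ydir [-0.0024  1.      0.0001] z [ 0.0004  0.0001 -1.    ] F [-0.2225  0.3186 -2.6342] M [ 0.0561  0.0151 -0.0274] open 0.0437 q [-0.7029  0.2081  1.5446  0.0003  1.3887 -2.2761]
```

Call:
{"op": "jog_arm", "data": {"commands": [[[0, 0, -0.004], [0, 0, 0], 1], [[0, 0, -0.008], [0, 0, 0], 1], [[0, 0, -0.012], [0, 0, 0], 1], [[0, 0, -0.016], [0, 0, 0], 1], [[0, 0, -0.02], [0, 0, 0], 1], [[0, 0, -0.02], [0, 0, 0], 1]]}}

```text
t: 29.98
tool_pos: [0.4982, -0.3547, 0.1289]
orientation: [-0.004, 3.141, 0.0]
force: [-0.3, -0.7, -2.3]
opening: 0.0438
```

```bash
python3 - <<'E'
from st import *
st()
E
```

```text
t 29.98 pos [ 0.4982 -0.3547  0.1289] ydir [-0.0024  1.      0.0003] z [ 0.0003  0.0003 -1.    ] F [-0.292  -0.7038 -2.2969] M [ 0.0105 -0.0505  0.02  ] open 0.0438 q [-0.7028  0.218   1.5563  0.0004  1.3673 -2.2762]
```

Now the leaves, in small steps.

Call:
{"op": "jog_arm", "data": {"commands": [[[0, 0, -0.003], [0, 0, 0], 1], [[0, 0, -0.006], [0, 0, 0], 1], [[0, 0, -0.008], [0, 0, 0], 1], [[0, 0, -0.008], [0, 0, 0], 1]], "newtons": 55}}

```text
t: 30.48
tool_pos: [0.4986, -0.3547, 0.1245]
orientation: [-0.004, 3.14, 0.0]
force: [2.0, 1.8, 0.5]
opening: 0.0432
```

```bash
python3 - <<'E'
from st import *
st()
E
```

```text
t 30.48 pos [ 0.4986 -0.3547  0.1245] ydir [-0.0026  1.      0.0001] z [ 0.0012  0.0001 -1.    ] F [2.0077 1.8448 0.4766] M [ 0.3484 -0.4915  0.0151] open 0.0432 q [-0.7026  0.2218  1.5601  0.0009  1.3587 -2.2762]
```

Call:
{"op": "jog_arm", "data": {"commands": [[[0.0005, 0.0005, -0.002], [0, 0, 0], 1], [[0.0005, 0.0005, -0.004], [0, 0, 0], 1], [[0.0005, 0.0005, -0.006], [0, 0, 0], 1], [[0.0005, 0.0005, -0.006], [0, 0, 0], 1]]}}

```text
t: 30.98
tool_pos: [0.4991, -0.3549, 0.1215]
orientation: [-0.004, 3.14, -0.002]
force: [-0.1, 0.5, 4.2]
opening: 0.0435
```

```bash
python3 - <<'E'
from st import *
st()
E
```

```text
t 30.98 pos [ 0.4991 -0.3549  0.1215] ydir [-0.0025  1.     -0.001 ] z [ 0.0019 -0.001  -1.    ] F [-0.1413  0.5481  4.1969] M [ 0.181  -0.0858 -0.029 ] open 0.0435 q [-0.7021  0.2246  1.5625  0.0004  1.3524 -2.2754]
```

Call:
{"op": "jog_arm", "data": {"commands": [[[0, 0, -0.003], [0, 0, 0], 1], [[0, 0, -0.005], [0, 0, 0], 1], [[0, 0, -0.007], [0, 0, 0], 1], [[0, 0, -0.007], [0, 0, 0], 1]]}}

```text
t: 31.48
tool_pos: [0.4991, -0.3551, 0.1174]
orientation: [-0.004, 3.14, -0.002]
force: [0.7, 0.3, 2.6]
opening: 0.0433
```

```bash
python3 - <<'E'
from st import *
st()
E
```

```text
t 31.48 pos [ 0.4991 -0.3551  0.1174] ydir [-0.0024  1.     -0.0013] z [ 0.0019 -0.0013 -1.    ] F [0.6775 0.3417 2.5626] M [ 0.0926 -0.1352 -0.004 ] open 0.0433 q [-0.7022  0.2283  1.5661  0.0002  1.3448 -2.2755]
```

Call:
{"op": "jog_arm", "data": {"commands": [[[0, 0, -0.003], [0, 0, 0], 1], [[0, 0, -0.006], [0, 0, 0], 1], [[0, 0, -0.009], [0, 0, 0], 1], [[0, 0, -0.01], [0, 0, 0], 1], [[0, 0, -0.01], [0, 0, 0], 1]]}}

```text
t: 32.1
tool_pos: [0.4984, -0.3545, 0.1098]
orientation: [-0.004, 3.141, 0.0]
force: [1.6, -0.2, -6.2]
opening: 0.0433
```

```bash
python3 - <<'E'
from st import *
st()
E
```

```text
t 32.1 pos [ 0.4984 -0.3545  0.1098] ydir [-0.0024  1.      0.0001] z [ 0.0002  0.0001 -1.    ] F [ 1.6462 -0.199  -6.2162] M [-0.0229 -0.4601  0.0045] open 0.0433 q [-0.7023  0.235   1.5727  0.0002  1.3338 -2.2755]
```

Call:
{"op": "jog_arm", "data": {"commands": [[[0, 0, -0.003], [0, 0, 0], 1], [[0, 0, -0.005], [0, 0, 0], 1], [[0, 0, -0.007], [0, 0, 0], 1], [[0, 0, -0.007], [0, 0, 0], 1]]}}

```text
t: 32.6
tool_pos: [0.4985, -0.3546, 0.1058]
orientation: [-0.004, 3.141, -0.0]
force: [1.6, 0.4, -2.3]
opening: 0.0434
```

```bash
python3 - <<'E'
from st import *
st()
E
```

```text
t 32.6 pos [ 0.4985 -0.3546  0.1058] ydir [-0.0024  1.     -0.0001] z [ 0.0005 -0.0001 -1.    ] F [ 1.6478  0.3713 -2.2789] M [ 0.056  -0.2203  0.0016] open 0.0434 q [-0.7022  0.2389  1.5759  0.0002  1.3264 -2.2755]
```

Call:
{"op": "jog_arm", "data": {"commands": [[[0, 0, -0.001], [0, 0, 0], 1], [[0, 0, -0.0025], [0, 0, 0], 1], [[0, 0, -0.0025], [0, 0, 0], 1]]}}

```text
t: 32.98
tool_pos: [0.4988, -0.3548, 0.1047]
orientation: [-0.004, 3.141, -0.001]
force: [1.2, 1.3, 1.4]
opening: 0.0436
```

```bash
python3 - <<'E'
from st import *
st()
E
```

```text
t 32.98 pos [ 0.4988 -0.3548  0.1047] ydir [-0.0024  1.     -0.0005] z [ 0.0011 -0.0005 -1.    ] F [1.2001 1.3158 1.4176] M [ 0.2722 -0.1268  0.0491] open 0.0436 q [-0.7022  0.2399  1.5767  0.0003  1.3238 -2.2755]
```

Call:
{"op": "jog_arm", "data": {"commands": [[[0, 0, -0.001], [0, 0, 0], 1], [[0, 0, -0.002], [0, 0, 0], 1], [[0, 0, -0.002], [0, 0, 0], 1]]}}

```text
t: 33.35
tool_pos: [0.499, -0.3548, 0.104]
orientation: [-0.004, 3.14, -0.001]
force: [-0.4, 2.5, 4.7]
opening: 0.0434
```

Call:
{"op": "jog_arm", "data": {"commands": [[[0, 0, 0.001], [0, 0, 0], 1], [[0, 0, 0.001], [0, 0, 0], -1], [[0, 0, 0.001], [0, 0, 0], -1], [[0, 0, 0.001], [0, 0, 0], -1], [[0, 0, 0.001], [0, 0, 0], -1], [[0, 0, 0.001], [0, 0, 0], -1], [[0, 0, 0.001], [0, 0, 0], -1]]}}

```text
t: 34.22
tool_pos: [0.499, -0.3549, 0.1047]
orientation: [-0.004, 3.14, -0.001]
force: [1.0, -1.2, -0.5]
opening: 0.0923
```

Call:
{"op": "jog_arm", "data": {"commands": [[[0, 0, 0.03], [0, 0, 0], -1], [[0, 0, 0.09], [0, 0, 0], -1], [[0, 0, 0.17], [0, 0, 0], -1], [[0, 0, 0.25], [0, 0, 0], -1], [[-0.05, 0, 0.33], [0, 0, 0], -1], [[-0.14, 0.02, 0.36], [0, 0, 0], -1], [[-0.22, 0.05, 0.36], [0, 0, 0], -1], [[-0.22, 0.05, 0.36], [0, 0, 0], -1]]}}

```text
t: 35.22
tool_pos: [0.3648, -0.3241, 0.3227]
orientation: [-0.001, 3.138, -0.005]
force: [-0.5, 0.3, -0.2]
opening: 0.0925
```

```bash
python3 - <<'E'
from st import *
s,R=st()
for n in('side','top'):
    c=cam(n,f'p_{n}.png')
    for nm,P,z in(('well',[.4967,-.3549],.04),('pan',[.59,.129],.098)):
        uv=proj(c,[[*P,z+.08]])[0]
        for r in robot.trace(n,'cylinder_1'):
            if np.hypot(*(np.array(r['uv'])-uv))<18: print(n,nm,r['p'],r['uv'])
    top=proj(c,[[.4967,-.3549,.174],[.4967,-.3549,.180],[.59,.129,.232]]); print(n,top)
    big=cv2.resize(c['pixels'][:,:,::-1],None,fx=8,fy=8,interpolation=cv2.INTER_CUBIC)
    for h,r in((.1335,.009),(.104,.022),(.045,.022)):
        cv2.polylines(big,[((proj(c,circ(.4967,-.3549,.0400+h,r))+.5)*64).astype(np.int32)],True,(0,255,0),1,cv2.LINE_AA,3)
    u,v=(proj(c,[[.4967,-.3549,.12]])[0]*8).astype(int)
    cv2.imwrite(f'pics/pz_{n}.png',big[max(0,v-250):v+250,u-300:u+300])
E
```

```text
t 35.23 pos [ 0.3648 -0.3241  0.3227] ydir [-0.0008  1.     -0.003 ] z [ 0.0031 -0.003  -1.    ] F [-0.4976  0.3079 -0.1787] M [ 0.0158 -0.0475 -0.0145] open 0.0925 q [-0.8318 -0.1986  1.6221  0.0003  1.7137 -2.4034]
side [[349.4001 286.165 ]
 [349.6802 284.4813]
 [288.0071 125.162 ]]
top well 0.77 [418.6, 208.7]
top pan 0.89 [226.1, 178.8]
top [[427.4769 203.0026]
 [428.3544 202.3802]
 [220.8416 167.7676]]
```

View pics/pz_side.png

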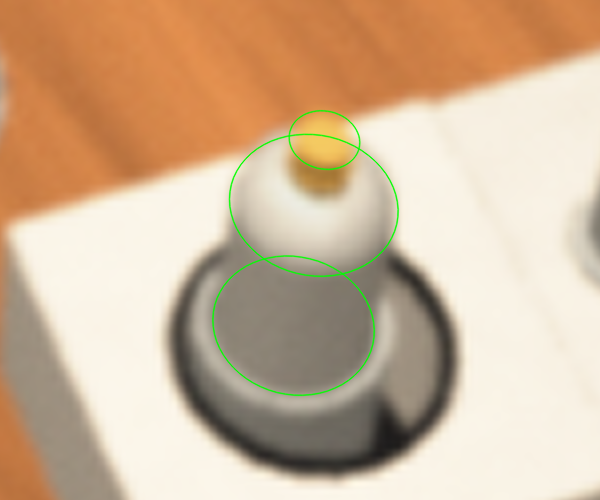

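View pics/p_side.png

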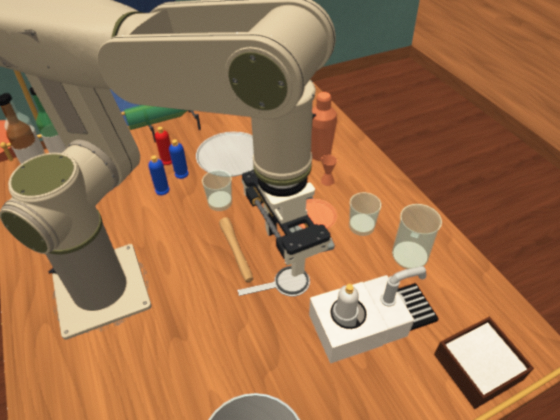

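View pics/p_top.png

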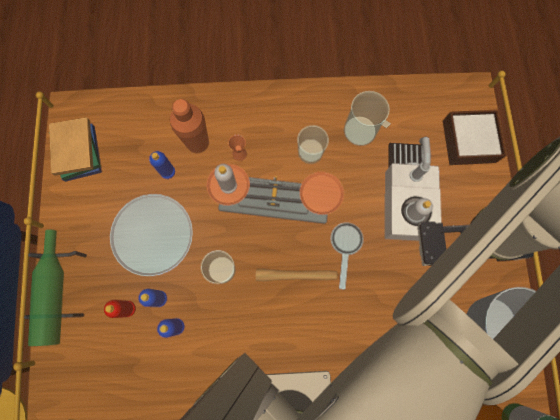

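```bash
python3 -c "
from plant import robot
print(robot.read_state()['dq'].round(3)); print(robot.close_job())"
```

```text
[ 0.002  0.004  0.004 -0.003  0.002 -0.002]
the job is handed in; nothing more can be done
None
```

The full cylinder is home in the soda maker's well and the lighter one is still standing on the left pan. I handed the job in at about 35 s.

- **Weighing:** I stood one cylinder on each pan and let go. The beam came to rest with the right pan at its lower stop. Two side pictures about 1 s apart showed no movement.
- **Insertion:** I lifted the right-hand cylinder off slowly and centred it on the sleeve with the camera, then by feel at the rim. Resistance rose to about 7 N going through the catches, then the cylinder was drawn downward as they snapped in. It then sat on the rubber pad, where I pressed with about 7 N.
- **Last checks:** The final side picture shows the valve top where it should be for a fully seated cylinder. The top picture shows the lighter cylinder upright on the left pan, the barware where it was and the arm clear of everything.

**Weaker measurements:**
- The camera fits disagreed with each other by 1 to 3 mm when placing the held cylinder over the sleeve, so I settled the last millimetre by force.
- The network did not report either cylinder in the last side picture, because the arm hides the left pan there. I judged the well by the overlay and the left pan by the top picture only.
- The wrist force readings were too noisy to confirm the weight difference, so the choice of the heavier cylinder rests on the balance.

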